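# Walk the enlarger's column foot home and lock it

### The arm

A 7-joint arm with a two-finger parallel gripper is mounted at the origin on the work surface. World frame = base frame: x ahead of the robot, y to its left, z up, the work surface at z = 0. Lengths are in m, angles in rad, forces in N, time in s.
With the tool pointing down it reaches from about 0.4 to 0.85 m from the base axis. Payload 4.5 kg.
Tool frame: the origin (TCP) lies at the very end of the fingers, on their centre line; the grasp point (between the pads) lies 19 mm behind it; z points along the fingers, x is the direction in which the jaws open and shut, and the axes are right-handed (so a half turn about z gives the same grasp; the last joint's range is limited). The gripper opens to 88 mm and grips with 3 to 60 N. Pads are 18 mm wide; open, the fingers measure 123 mm over their backs; the gripper's body (75 mm by 187 mm) begins 45 mm behind the grasp point.
Start: joints at [1.191, 0.689, -0.195, 1.565, 0.157, 0.902, -0.215], TCP at [0.251, -0.572, 0.239] pointing down, gripper open.
Joint ranges: [-3.01, 3.01], [-0.46, 2.08], [-1.47, 1.51], [0.13, 2.56], [-1, 4.14], [0.04, 2.09], [-2.66, 2.66]. Speed limits (rad/s): [2.57, 2.57, 3.14, 3.14, 3.14, 3.14, 3.14].

### API

Orientations are given as a unit quaternion [x, y, z, w].
In Python, from plant import * gives the robot as it stands.
- The arm moves only by the tool apply_moves, never from a script. Its argument "series" is a list of rows, each an object of numbers: "x", "y", "z": the shift along the tool's x, y, z in units of 80 cm (1.0 is 80 cm); "wx", "wy", "wz": the turn, a rotation vector about the tool's x, y, z in units of pi rad (1.0 is pi rad); "fingers": the opening, from -1 (shut) to 1 (fully open), so that 0 is half open. In form: [{"x": .., "y": .., "z": .., "wx": .., "wy": .., "wz": .., "fingers": ..}, ...]. A call has 1 to 8 rows; each row shifts and turns the pose as measured when the row begins, along the tool's axes as they then stand; what a row does not reach is not made up. A row lasts 1/8 s, in which the tool goes at most 62.5 mm and 10.7 degrees, less where a joint would pass 70% of its speed; a pose out of reach is approached as far as the arm can. A call with a number of a shift or a turn outside -1 to 1 is refused whole. A call with a gripper value outside its range is refused whole. The fingers move at their own pace and stop on an object; "force" is the grip in N (left out, the last holds). Time passes only in rows, so rows that do not move let the fingers close. It gives the time, the measured TCP pose, the force and the opening at its end, in the units of the state.
- get_state(): the state, without advancing time (a new reading comes with each control period).
- snapshot(name): name is "side" or "top" or "wrist"; returns (picture, depth): 480x640x3 uint8, red, green, blue; 480x640 float32, m along the optical axis (not along the pixel's ray), 0 where there is no reading.
- camera_model(name): a dict with "camera_matrix" (3x3 intrinsics, pixels), "world_from_camera" (4x4, takes a point from camera to world coordinates). Camera axes: x right, y up, looking along -z (the intrinsics and any distortion apply to the point x, -y, -z); pixel columns grow to the right and rows downward; lengths in m; the calibration is good to about 2 mm. A picture is of the moment at which its call begins: read the wrist's pose just before it. camera_model takes no time and is no camera call; for the wrist camera it gives the pose at the moment of the call.
- finish_job(): hands the job in, once; it reports no verdict.
The state is a dict: "clock": time; "q": joint angles; "qd": joint speeds; "joint_torque": joint torques, N m; "tool_pos": TCP position; "eef_rot": TCP orientation; "contact_force": force on the tool from outside, world axes, zero at the start; "moment": the same for the moment, N m; "opening": opening from 0.0 (shut) to 1.0 (fully open).
Only numpy, scipy, OpenCV 4.12 (cv2) and the standard library are available. Lean on these libraries where they do the work, as an engineer would, in place of code of your own. Each camera call takes 0.05 s, during which the arm holds its last target. There are 200 camera calls.

### The job

Walk the heavy cast column foot forward along the counter, away from the robot, by pushing its two rear corner buffers in turn, in small swings that never turn it more than about 15 degrees out of square with its bay, until it sits square and pressed up against both noses of the stop bar, which you must feel for. It is too heavy to shove straight and its casting is cracked, so never press on it with more than 15 N, and do not tip it or use the lever to drive it. Only once it is home, swing the cam lock lever fully round behind its left buffer to lock it in, let go, and leave the other things on the counter where they are.

Things in the scene. Friction and masses are not known exactly. Their poses are not given: they have to be found in the camera images.
- foot: The heavy (3.1 kg, varies 6 percent) dark cast column foot: flange 100 mm front to back (x), 206 mm wide (y), 5 to 33 mm high, on four rubber pads 22 mm before/behind and 55 mm left/right of its centre; a smaller socket on top up to 73 mm high, 30 mm or more in from the rear edge. Origin: centre of the underside, on the counter; x forward (away from the robot, to the stop bar), y left.
- buffer_left (a point): Centre (19 mm up) of the left rear buffer, where a finger pushes: rubber ball of radius 13 mm spinning on a level axle, 47 mm behind and 95 mm left of the foot's centre, bulging 10 mm behind the rear face. Push level at its mid height, fingertips near the counter: the foot swings about roughly the opposite pads and takes 8 to 12 N, more nearer the middle; sliding it straight takes 16 to 21 N.
- buffer_right (a point): Right rear buffer ball, the same, 47 mm behind and 95 mm right of the foot's centre.
- bay: The bay, fixed to the counter; origin on the counter, x forward, y left. Its steel stop bar (8 to 30 mm high) has two noses, 22 mm wide, 46 mm left and right of centre, with rear faces 50 to 64 mm ahead of the origin: set anew each time and not measured (stiff spring, 5 N/mm). The foot is 50 mm deep before its centre, so home is 0 to 14 mm ahead of the origin; it starts 35 to 60 mm behind it.
- lever_pivot (a point): Vertical hinge axis of the cam lock lever, fixed to the bay 69.5 mm behind and 148 mm left of its origin (this point 19 mm up).
- lever_grip (a point): Centre of the lever's upright round black grip, 20 mm in diameter, 26 to 76 mm high (this point 52 mm up), 78 mm from the hinge axis; it may be held or pushed from any side. The flat steel arm below is 17 mm wide, 92 mm long from the axis, 12 to 26 mm high.
- cam_lever (a joint): Angle of the cam lock lever in rad, counter-clockwise from above. 0: fully open (arm points back to the robot and 0.3 rad outward, left); 0.3: straight back along the bay's -x; 1.87: closed end stop, arm pointing to the bay's -y 0 to 15 mm behind the left buffer of the homed foot. Stiff hinge (0.15 N m) that stays where left.
- spool_a: Bystander: black film spool, 44 mm wide, 58 mm high, standing; origin at its underside.
- spool_b: Bystander: the second black film spool, same size; origin at its underside.
- scale_bar: Bystander: aluminium focusing scale bar 22 by 220 by 8 mm lying ahead of the stop bar; origin at the centre of its underside.
- print_roller: Bystander: print roller with a 120 mm wide rubber drum of 38 mm diameter and a wooden handle, about 180 mm long; origin about its middle, on the counter.
- safelight: Bystander: round green safelight housing, 110 mm wide, 115 mm high; origin at its underside.
- grain_focuser: Bystander: small focusing magnifier on a 60 mm disc foot, 97 mm high; origin at its underside.
Things that resemble listed ones, but are neither listed nor needed, are in the scene too. What is shaped like the foot but green or purple is not meant.

How it is judged:
On the way:
1. the foot is square and bears on the stop bar with the lever still open (contact force between foot and bay above 0.3 N and x of foot in the frame of bay above -0.003 m and angle between the x axis of foot and the x axis of bay, either way round below 0.035 rad and value of joint cam_lever below 0.6 rad), for 0.2 s.
At the end, for the whole second after the job is handed in: The foot stands flat and at rest, bearing on the stop bar (over 0.3 N of contact with the bay), square to the bay within 0.035 rad (2 degrees), within 20 mm of its centre line; the cam lever is closed (above 1.80 rad) and released (contact force between foot and bay above 0.3 N and x of foot in the frame of bay above -0.003 m and angle between the x axis of foot and the x axis of bay, either way round below 0.035 rad and y of foot in the frame of bay between -0.02 and 0.02 m and angle between foot's own z axis and vertical below 0.03 rad and value of joint cam_lever above 1.8 rad and linear speed of foot below 0.01 m/s); the robot touches nothing.
It fails at once if the foot is pressed with more than 15 N (contact force between any of the fingers, the arm and foot above 15 N).
It fails at once if the foot is turned more than 0.30 rad (17 degrees) out of square (angle between the x axis of foot and the x axis of bay, either way round above 0.3 rad).
It fails at once if the foot is tipped by more than 0.12 rad (angle between foot's own z axis and vertical above 0.12 rad).
It fails at once if the lever is swung beyond 0.9 rad while the foot is more than 6 mm short of home (value of joint cam_lever above 0.9 rad and x of foot in the frame of bay below -0.006 m).
It fails at once if a bystander is moved by more than 15 mm (distance of any of spool_a, spool_b, scale_bar, print_roller, safelight, grain_focuser from where it was at the start of the episode above 0.015 m).
It also fails if it takes over 72 s, if anything falls off the work surface, if the arm or the gripper's body presses on something with over 40 N, if the wrist force passes 120 N, or if a joint passes its speed limit or range.

## Working session

There is one attempt and no reset: what is moved stays moved. The work goes in short steps, Python scripts to look and compute and a tool call to move; the robot and the scene stay as the last step left them, time stands still between calls to the robot, and variables do not carry over. Pictures are saved under pics/ and viewed, about 8 in all and at most 12, crops included, and the job is handed in when it is done.

Besides the shell and the picture viewer there is one more tool, called after "Emit:" by a JSON object that holds its "op" and its "data", one argument or row to a line. apply_moves: Moves the arm, as the interface text tells. Its arguments: {"type":"object","properties":{"series":{"type":"array","items":{"type":"object","properties":{"x":{"type":"number"},"y":{"type":"number"},"z":{"type":"number"},"wx":{"type":"number"},"wy":{"type":"number"},"wz":{"type":"number"},"fingers":{"type":"number"}}}},"force":{"type":"number"}},"required":["series"]}

```bash
mkdir -p pics; ls; python3 - <<'E'
from plant import *
import cv2,numpy as np
s=get_state();print(s)
for n in("top","side"):
    p,d=snapshot(n);cv2.imwrite(f"pics/{n}0.png",p[:,:,::-1]);np.save(f"pics/{n}0d.npy",d)
    m=camera_model(n);print(n,{k:np.round(v,4).tolist() if k!='x' else v for k,v in m.items() if not isinstance(v,str)})
E
```

```text
pics
{'clock': 0.0, 'q': array([ 1.19082118,  0.69000475, -0.19451509,  1.56632666,  0.15732501,
        0.90248256, -0.21512567]), 'qd': array([ 9.68043541e-05,  2.05365286e-04,  5.66541561e-04,  2.66811070e-04,
       -2.41623466e-03, -9.70910714e-05, -9.57362770e-04]), 'joint_torque': array([ 3.15486568e-04, -5.27562189e+01, -1.26658145e+00, -1.53428864e+01,
       -5.25982899e-02,  6.58830293e-03,  2.05284255e-04]), 'tool_pos': array([ 0.25099388, -0.57170897,  0.23790173]), 'eef_rot': array([ 8.37297551e-01, -5.46746721e-01, -8.02362485e-04, -4.36629454e-04]), 'contact_force': array([-0.39383858, -0.30785764, -0.46150637]), 'moment': array([ 0.0287974 , -0.05711385, -0.06819806]), 'opening': 0.9999567197045162}
top {'camera_matrix': [[449.7249, 0.0, 325.8187], [0.0, 449.7249, 238.9082], [0.0, 0.0, 1.0]], 'world_from_camera': [[0.0185, 0.9864, -0.1634, 0.3937], [-0.9998, 0.0189, 0.0004, 0.0006], [0.0035, 0.1634, 0.9866, 0.9602], [0.0, 0.0, 0.0, 1.0]]}
side {'camera_matrix': [[603.0914, 0.0, 316.7046], [0.0, 603.0914, 240.3368], [0.0, 0.0, 1.0]], 'world_from_camera': [[-0.9975, 0.0429, -0.0557, 0.4589], [-0.0701, -0.543, 0.8368, 1.0456], [0.0057, 0.8386, 0.5447, 0.7407], [0.0, 0.0, 0.0, 1.0]]}
```

View pics/top0.png

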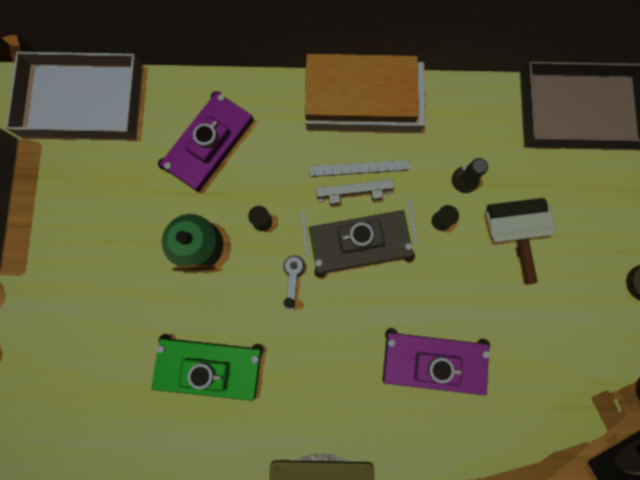

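View pics/side0.png

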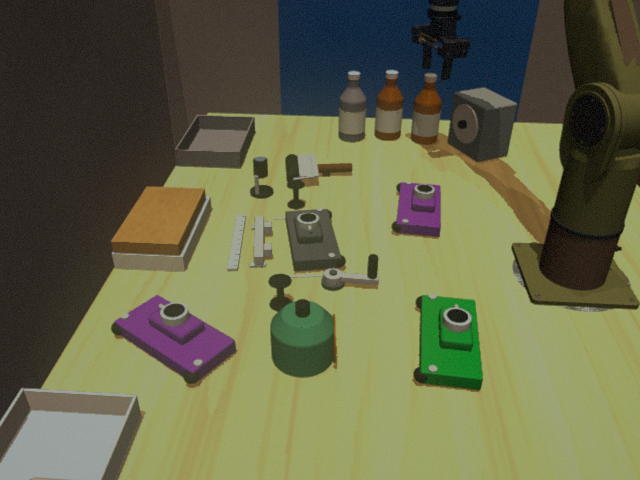

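The foot candidates in the top picture are the dark one at (361,240), green at (206,370), and purple at (206,140) and (438,365). The dark one fits: it stands between the guide lines, behind the stop bar at (355,189), with the lever at (293,265)→(290,303). I'll confirm it in an enlarged crop.

```bash
cat > h.py <<'E'
from plant import *
import cv2,numpy as np
def ray(name,uv,z,m=None):
    m=m or camera_model(name);K=m["camera_matrix"];T=m["world_from_camera"]
    uv=np.atleast_2d(uv).astype(float)
    d=np.c_[(uv[:,0]-K[0,2])/K[0,0],-(uv[:,1]-K[1,2])/K[1,1],-np.ones(len(uv))]@T[:3,:3].T
    o=T[:3,3];return o+d*((z-o[2])/d[:,2])[:,None]
E
python3 - <<'E'
import cv2
p=cv2.imread("pics/top0.png")[155:325,235:475]
p=cv2.convertScaleAbs(p,alpha=1.6,beta=10)
cv2.imwrite("pics/crop0.png",cv2.resize(p,None,fx=3.33,fy=3.33,interpolation=cv2.INTER_CUBIC))
E
```

```text
(no output)
```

View pics/crop0.png

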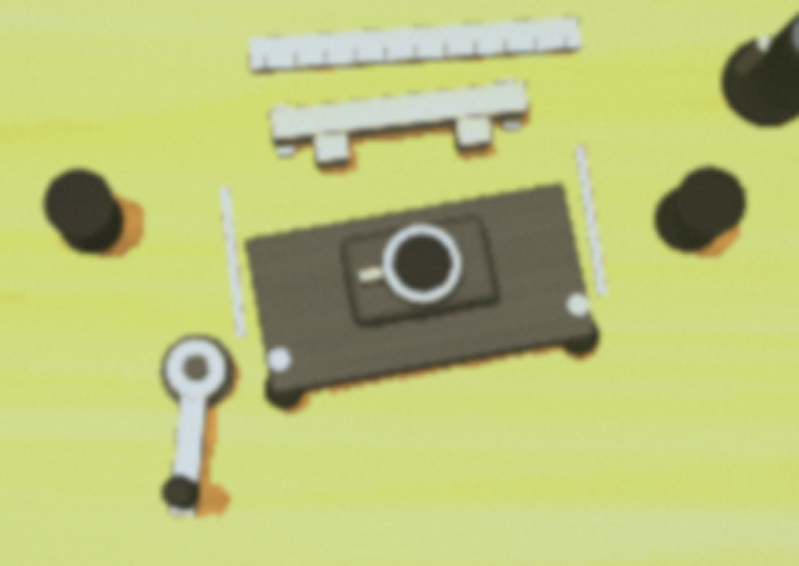

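```bash
python3 - <<'E'
from h import *
def c(*p): return np.array(p)/3.33+[235,155]
def R(z,*p): return ray("top",c(*p),z)
f=R(.033,(247,241),(563,184),(597,330),(272,393));print("foot",f.round(4).tolist(),"c",f.mean(0).round(4))
d=f[0]-f[1];print("foot yaw front",np.degrees(np.arctan2(-d[0],d[1])));d=f[3]-f[2];print("rear",np.degrees(np.arctan2(-d[0],d[1])))
b=R(.030,(272,107),(524,81),(274,143),(527,118));
for i in(0,2):
    d=b[i]-b[i+1];print("bar yaw",np.degrees(np.arctan2(-d[0],d[1])))
n=R(.030,(333,161),(475,146));print("noses",n.round(4).tolist());d=n[0]-n[1];print(np.degrees(np.arctan2(-d[0],d[1])),np.linalg.norm(d))
g=R(0,(224,187),(240,336),(579,146),(603,294));print("guides",g.round(4).tolist())
for i in(0,2):
    d=g[i]-g[i+1];print(np.degrees(np.arctan2(d[1],d[0])))
p=R(.03,(197,368))[0];gr=R(.076,(180,491))[0];print("piv",p.round(4),"grip",gr.round(4))
for y in(4,5,6,7):
    a=np.radians(y);Rm=np.array([[np.cos(a),-np.sin(a)],[np.sin(a),np.cos(a)]])
    o=p[:2]-Rm@[-.0695,.148];print(y,"bay o",o.round(4),"foot in bay",(Rm.T@(f.mean(0)[:2]-o)).round(4),"noses",((n[:,:2]-o)@Rm).round(4).tolist(),"grip ang",(Rm.T@(gr-p)[:2]).round(3))
E
```

```text
foot [[0.5711, 0.0356, 0.033], [0.6118, -0.164, 0.033], [0.5187, -0.1843, 0.033], [0.4755, 0.0177, 0.033]] c [ 0.5443 -0.0738  0.033 ]
foot yaw front 11.516928688195966
rear 12.068908820202665
bar yaw 7.207335036114091
bar yaw 6.923161445832977
noses [[0.6247, -0.0179, 0.03], [0.6363, -0.1085, 0.03]]
7.300971995906062 0.09135580433323795
guides [[0.6132, 0.0528, 0.0], [0.5149, 0.0398, 0.0], [0.6454, -0.1807, 0.0], [0.5468, -0.1951, 0.0]]
7.53226892543802
8.331370507087653
piv [0.4905 0.0649 0.03  ] grip [0.4134 0.0694 0.076 ]
4 bay o [ 0.5702 -0.0779] foot in bay [-0.0255  0.006 ] noses [[0.0585, 0.0561], [0.0638, -0.0351]] grip ang [-0.077  0.01 ]
5 bay o [ 0.5726 -0.0765] foot in bay [-0.028   0.0052] noses [[0.0569, 0.0539], [0.0606, -0.0374]] grip ang [-0.076  0.011]
6 bay o [ 0.5751 -0.0751] foot in bay [-0.0305  0.0045] noses [[0.0553, 0.0517], [0.0573, -0.0396]] grip ang [-0.076  0.013]
7 bay o [ 0.5775 -0.0736] foot in bay [-0.033   0.0039] noses [[0.0536, 0.0495], [0.054, -0.0418]] grip ang [-0.076  0.014]
```

The crop confirms it: the dark foot has its silver dots at crop (279,358) and (577,304), sits inside the white guide lines, and has the stop-bar noses at crop (333,161) and (475,146). The bay yaw is about 8° and the foot yaw about 12°. The foot has about 40 mm to go. First I turn the tool so its x axis points along the bay and shut the fingers.

Emit:
{"op": "apply_moves", "data": {
  "series": [
    {"wz":-0.0588,"fingers":-1},
    {"wz":-0.0588,"fingers":-1},
    {"wz":-0.0588,"fingers":-1},
    {"wz":-0.0588,"fingers":-1},
    {"wz":-0.0588,"fingers":-1},
    {"wz":-0.0588,"fingers":-1},
    {"wz":-0.0588,"fingers":-1},
    {"fingers":-1}
  ],
  "force": 20
}}

```text
schema error: expected keys x, y, z, wx, wy, wz, fingers
```

Emit:
{"op": "apply_moves", "data": {
  "series": [
    {"x":0,"y":0,"z":0,"wx":0,"wy":0,"wz":-0.0588,"fingers":-1},
    {"x":0,"y":0,"z":0,"wx":0,"wy":0,"wz":-0.0588,"fingers":-1},
    {"x":0,"y":0,"z":0,"wx":0,"wy":0,"wz":-0.0588,"fingers":-1},
    {"x":0,"y":0,"z":0,"wx":0,"wy":0,"wz":-0.0588,"fingers":-1},
    {"x":0,"y":0,"z":0,"wx":0,"wy":0,"wz":-0.0588,"fingers":-1},
    {"x":0,"y":0,"z":0,"wx":0,"wy":0,"wz":-0.0588,"fingers":-1},
    {"x":0,"y":0,"z":0,"wx":0,"wy":0,"wz":-0.0588,"fingers":-1},
    {"x":0,"y":0,"z":0,"wx":0,"wy":0,"wz":0,"fingers":-1}
  ],
  "force": 20
}}

```text
clock: 1.1
tool_pos: [0.2489, -0.5693, 0.2339]
eef_rot: [0.997, 0.078, -0.003, -0.005]
contact_force: [-1.2, 0.1, -0.3]
opening: 0.115
```

Emit:
{"op": "apply_moves", "data": {
  "series": [
    {"x":0.033,"y":-0.068,"z":0,"wx":0,"wy":0,"wz":0,"fingers":-1},
    {"x":0.033,"y":-0.068,"z":0,"wx":0,"wy":0,"wz":0,"fingers":-1},
    {"x":0.033,"y":-0.068,"z":0,"wx":0,"wy":0,"wz":0,"fingers":-1},
    {"x":0.033,"y":-0.068,"z":0,"wx":0,"wy":0,"wz":0,"fingers":-1},
    {"x":0.033,"y":-0.068,"z":0,"wx":0,"wy":0,"wz":0,"fingers":-1},
    {"x":0.033,"y":-0.068,"z":0,"wx":0,"wy":0,"wz":0,"fingers":-1},
    {"x":0.033,"y":-0.068,"z":0,"wx":0,"wy":0,"wz":0,"fingers":-1},
    {"x":0.033,"y":-0.068,"z":0,"wx":0,"wy":0,"wz":0,"fingers":-1}
  ]
}}

```text
clock: 2.1
tool_pos: [0.402, -0.1015, 0.2362]
eef_rot: [0.998, 0.055, 0.0, -0.003]
contact_force: [1.1, 0.4, 0.2]
opening: 0.007
```

Emit:
{"op": "apply_moves", "data": {
  "series": [
    {"x":0.027,"y":-0.063,"z":0,"wx":0,"wy":0,"wz":-0.01,"fingers":-1},
    {"x":0.027,"y":-0.063,"z":0,"wx":0,"wy":0,"wz":0,"fingers":-1},
    {"x":0,"y":0,"z":0.075,"wx":0,"wy":0,"wz":0,"fingers":-1},
    {"x":0,"y":0,"z":0.075,"wx":0,"wy":0,"wz":0,"fingers":-1},
    {"x":0,"y":0,"z":0.05,"wx":0,"wy":0,"wz":0,"fingers":-1},
    {"x":0,"y":0,"z":0,"wx":0,"wy":0,"wz":0,"fingers":-1}
  ]
}}

```text
clock: 2.85
tool_pos: [0.4406, 0.0163, 0.0751]
eef_rot: [0.998, 0.064, 0.007, -0.004]
contact_force: [-0.0, 0.3, 0.2]
opening: 0.01
```

```bash
python3 - <<'E'
from h import *
s=get_state();print(s['tool_pos'],s['eef_rot'],s['contact_force'])
p,d=snapshot("top");cv2.imwrite("pics/top1.png",cv2.convertScaleAbs(cv2.resize(p[155:325,235:475,::-1],None,fx=3.33,fy=3.33),alpha=1.6))
E
```

```text
[0.44063071 0.01626338 0.0750549 ] [ 0.99788862  0.0644588   0.00668537 -0.00432026] [-0.01044816  0.29905914  0.1731298 ]
```

View pics/top1.png

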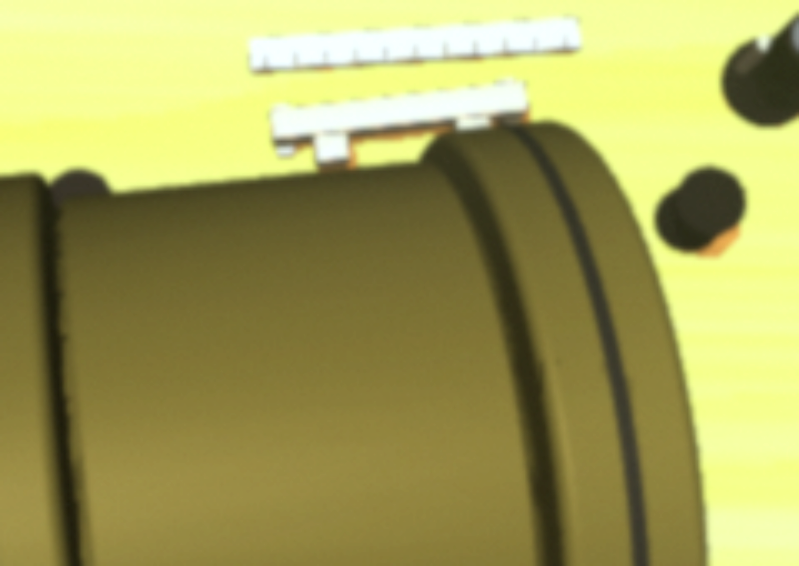

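The top view is now blocked by the forearm, which covers the foot; only the bar and spool_b at crop (710,195) can be seen. I'll use the side view and force sensing instead. Next I shift right 12 mm and go down to about z = 12 mm.

Emit:
{"op": "apply_moves", "data": {
  "series": [
    {"x":-0.004,"y":0.016,"z":0,"wx":0,"wy":0,"wz":0,"fingers":-1},
    {"x":0,"y":0,"z":0.04,"wx":0,"wy":0,"wz":0,"fingers":-1},
    {"x":0,"y":0,"z":0.03,"wx":0,"wy":0,"wz":0,"fingers":-1},
    {"x":0,"y":0,"z":0,"wx":0,"wy":0,"wz":0,"fingers":-1}
  ]
}}

```text
clock: 3.4
tool_pos: [0.4418, -0.0018, 0.0446]
eef_rot: [0.998, 0.061, 0.005, -0.002]
contact_force: [-0.3, -0.6, -0.2]
opening: 0.006
```

```bash
cat >> h.py <<'E'
def st():
    s=get_state();x,y,z,w=s['eef_rot']
    from scipy.spatial.transform import Rotation as Rn
    R=Rn.from_quat(s['eef_rot']).as_matrix()
    print("t",round(s['clock'],2),"pos",s['tool_pos'].round(4),"yaw",round(np.degrees(np.arctan2(R[1,0],R[0,0])),1),"toolz",R[:,2].round(3),"F",s['contact_force'].round(1))
    return s,R
E
python3 - <<'E'
from h import *
st()
p,d=snapshot("side");cv2.imwrite("pics/side1.png",cv2.convertScaleAbs(cv2.resize(p[140:340,200:440,::-1],None,fx=3,fy=3),alpha=1.6))
E
```

```text
t 3.4 pos [ 0.4418 -0.0018  0.0446] yaw 7.0 toolz [ 0.01   0.005 -1.   ] F [-0.3 -0.6 -0.2]
```

View pics/side1.png

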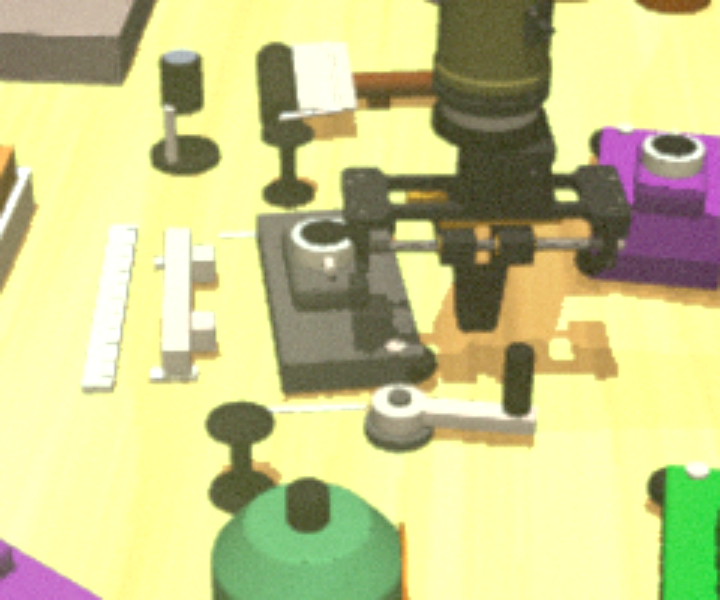

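The side view is good: the foot's front edge runs from crop (258,215) to (285,390), the left rear dot is at (397,345), and the finger is at (478,320) behind the buffer, clear of the lever grip at (518,350). Next I lower further.

Emit:
{"op": "apply_moves", "data": {
  "series": [
    {"x":-0.004,"y":-0.007,"z":0.025,"wx":0,"wy":0,"wz":-0.005,"fingers":-1},
    {"x":0,"y":0,"z":0.01,"wx":0,"wy":0,"wz":0,"fingers":-1},
    {"x":0,"y":0,"z":0,"wx":0,"wy":0,"wz":0,"fingers":-1}
  ]
}}

```text
clock: 3.82
tool_pos: [0.4375, -0.0011, 0.0234]
eef_rot: [0.998, 0.065, 0.003, 0.001]
contact_force: [0.3, 0.3, -0.7]
opening: 0.004
```

Emit:
{"op": "apply_moves", "data": {
  "series": [
    {"x":0,"y":-0.005,"z":0.016,"wx":0,"wy":0,"wz":-0.004,"fingers":-1},
    {"x":0.003,"y":-0.002,"z":0.002,"wx":0,"wy":0,"wz":0,"fingers":-1},
    {"x":0.003,"y":0,"z":0,"wx":0,"wy":0,"wz":0,"fingers":-1},
    {"x":0.003,"y":0,"z":0,"wx":0,"wy":0,"wz":0,"fingers":-1},
    {"x":0.003,"y":0,"z":0,"wx":0,"wy":0,"wz":0,"fingers":-1}
  ]
}}

```text
clock: 4.45
tool_pos: [0.4487, 0.0043, 0.0127]
eef_rot: [0.998, 0.07, 0.005, 0.002]
contact_force: [0.2, -0.5, 0.2]
opening: -0.0
```

Emit:
{"op": "apply_moves", "data": {
  "series": [
    {"x":0.003,"y":0,"z":0,"wx":0,"wy":0,"wz":0,"fingers":-1},
    {"x":0.003,"y":0,"z":0,"wx":0,"wy":0,"wz":0,"fingers":-1},
    {"x":0.003,"y":0,"z":0,"wx":0,"wy":0,"wz":0,"fingers":-1}
  ]
}}

```text
clock: 4.82
tool_pos: [0.4542, 0.0051, 0.0129]
eef_rot: [0.998, 0.07, 0.004, 0.003]
contact_force: [-7.3, -1.4, 1.0]
opening: 0.006
```

Emit:
{"op": "apply_moves", "data": {
  "series": [
    {"x":0.003,"y":0,"z":0,"wx":0,"wy":0,"wz":0,"fingers":-1},
    {"x":0.003,"y":0,"z":0,"wx":0,"wy":0,"wz":0,"fingers":-1},
    {"x":0.003,"y":0,"z":0,"wx":0,"wy":0,"wz":0,"fingers":-1}
  ]
}}

```text
clock: 5.2
tool_pos: [0.4539, 0.005, 0.012]
eef_rot: [0.997, 0.071, -0.003, 0.003]
contact_force: [-6.0, -1.4, 1.0]
opening: 0.006
```

Emit:
{"op": "apply_moves", "data": {
  "series": [
    {"x":0.004,"y":0,"z":0,"wx":0,"wy":0,"wz":0,"fingers":-1},
    {"x":0.0045,"y":0,"z":0,"wx":0,"wy":0,"wz":0,"fingers":-1},
    {"x":0.0045,"y":0,"z":0,"wx":0,"wy":0,"wz":0,"fingers":-1}
  ]
}}

```text
clock: 5.58
tool_pos: [0.4536, 0.0049, 0.0108]
eef_rot: [0.997, 0.071, -0.012, 0.004]
contact_force: [-6.9, -0.4, 1.3]
opening: 0.005
```

Emit:
{"op": "apply_moves", "data": {
  "series": [
    {"x":0.004,"y":0,"z":-0.001,"wx":0,"wy":0.006,"wz":0,"fingers":-1},
    {"x":0.005,"y":0,"z":-0.001,"wx":0,"wy":0.006,"wz":0,"fingers":-1},
    {"x":0.005,"y":0,"z":-0.001,"wx":0,"wy":0.004,"wz":0,"fingers":-1}
  ]
}}

```text
clock: 5.95
tool_pos: [0.4541, 0.0051, 0.0117]
eef_rot: [0.997, 0.071, 0.005, 0.003]
contact_force: [-8.3, -0.8, 1.1]
opening: 0.003
```

Emit:
{"op": "apply_moves", "data": {
  "series": [
    {"x":0.006,"y":0,"z":0,"wx":0,"wy":0.003,"wz":0,"fingers":-1},
    {"x":0.006,"y":0,"z":0,"wx":0,"wy":0.003,"wz":0,"fingers":-1},
    {"x":0.006,"y":0,"z":0,"wx":0,"wy":0.003,"wz":0,"fingers":-1}
  ]
}}

```text
clock: 6.32
tool_pos: [0.4541, 0.0051, 0.0104]
eef_rot: [0.997, 0.072, 0.007, 0.002]
contact_force: [-8.7, -1.3, 1.0]
opening: 0.002
```

Emit:
{"op": "apply_moves", "data": {
  "series": [
    {"x":0.0068,"y":0,"z":-0.002,"wx":0,"wy":0,"wz":0,"fingers":-1},
    {"x":0.0072,"y":0,"z":-0.001,"wx":0,"wy":0.002,"wz":0,"fingers":-1},
    {"x":0.0072,"y":0,"z":-0.001,"wx":0,"wy":0.002,"wz":0,"fingers":-1}
  ]
}}

```text
clock: 6.7
tool_pos: [0.4558, 0.0059, 0.012]
eef_rot: [0.997, 0.072, 0.001, 0.002]
contact_force: [-10.2, 0.1, 0.5]
opening: 0.005
```

Emit:
{"op": "apply_moves", "data": {
  "series": [
    {"x":0.0078,"y":0,"z":-0.001,"wx":0,"wy":0.003,"wz":0,"fingers":-1},
    {"x":0.0078,"y":0,"z":-0.001,"wx":0,"wy":0.003,"wz":0,"fingers":-1},
    {"x":0.0078,"y":0,"z":-0.001,"wx":0,"wy":0.003,"wz":0,"fingers":-1},
    {"x":0.0078,"y":0,"z":-0.001,"wx":0,"wy":0.003,"wz":0,"fingers":-1}
  ]
}}

```text
clock: 7.2
tool_pos: [0.4597, 0.0081, 0.0128]
eef_rot: [0.997, 0.073, 0.003, 0.0]
contact_force: [-9.9, 0.4, 0.2]
opening: 0.008
```

Emit:
{"op": "apply_moves", "data": {
  "series": [
    {"x":0.0082,"y":-0.001,"z":-0.001,"wx":0,"wy":0.003,"wz":0,"fingers":-1},
    {"x":0.0085,"y":-0.001,"z":-0.001,"wx":0,"wy":0.003,"wz":0,"fingers":-1},
    {"x":0.0085,"y":-0.001,"z":-0.001,"wx":0,"wy":0.003,"wz":0,"fingers":-1},
    {"x":0.0085,"y":-0.001,"z":-0.001,"wx":0,"wy":0.003,"wz":0,"fingers":-1},
    {"x":0.0085,"y":-0.001,"z":-0.001,"wx":0,"wy":0.003,"wz":0,"fingers":-1},
    {"x":0.0085,"y":-0.001,"z":-0.001,"wx":0,"wy":0.003,"wz":0,"fingers":-1}
  ]
}}

```text
clock: 7.95
tool_pos: [0.4695, 0.0137, 0.0141]
eef_rot: [0.997, 0.074, 0.007, 0.001]
contact_force: [-9.5, -1.4, 1.2]
opening: 0.007
```

Emit:
{"op": "apply_moves", "data": {
  "series": [
    {"x":0.0085,"y":-0.0005,"z":0.0005,"wx":0,"wy":0.002,"wz":0,"fingers":-1},
    {"x":0.0088,"y":-0.0005,"z":0.0005,"wx":0,"wy":0.002,"wz":0,"fingers":-1},
    {"x":0.0088,"y":-0.0005,"z":0,"wx":0,"wy":0.002,"wz":0,"fingers":-1},
    {"x":0.0088,"y":-0.0005,"z":0,"wx":0,"wy":0.002,"wz":0,"fingers":-1},
    {"x":0.0088,"y":-0.0005,"z":0,"wx":0,"wy":0.002,"wz":0,"fingers":-1},
    {"x":0.0088,"y":-0.0005,"z":0,"wx":0,"wy":0.002,"wz":0,"fingers":-1},
    {"x":0.0088,"y":-0.0005,"z":0,"wx":0,"wy":0.002,"wz":0,"fingers":-1},
    {"x":0.0088,"y":-0.0005,"z":0,"wx":0,"wy":0.002,"wz":0,"fingers":-1}
  ]
}}

```text
clock: 8.95
tool_pos: [0.4841, 0.0207, 0.0078]
eef_rot: [0.997, 0.077, -0.003, 0.003]
contact_force: [-9.1, -0.2, 1.3]
opening: 0.005
```

```bash
python3 - <<'E'
from h import *
st()
p,d=snapshot("side");cv2.imwrite("pics/side2.png",cv2.convertScaleAbs(cv2.resize(p[180:290,240:400,::-1],None,fx=4,fy=4,interpolation=cv2.INTER_CUBIC),alpha=1.8))
E
```

```text
t 8.95 pos [0.4841 0.0207 0.0078] yaw 8.9 toolz [-0.005 -0.006 -1.   ] F [-9.1 -0.2  1.3]
```

View pics/side2.png

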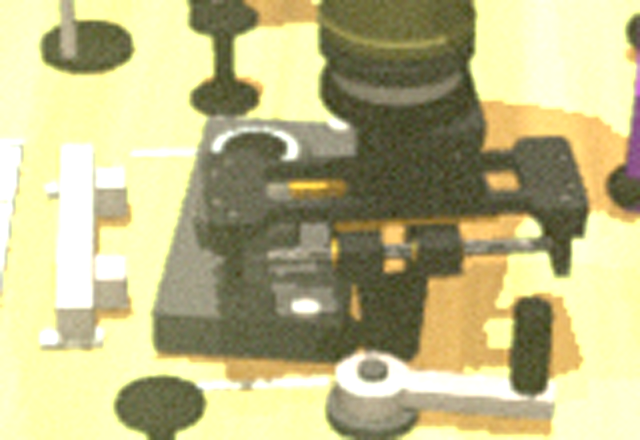

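```bash
cat >> h.py <<'E'
def bay(P,yaw=7.8):
    a=np.radians(yaw);Rm=np.array([[np.cos(a),-np.sin(a)],[np.sin(a),np.cos(a)]])
    o=np.array([.4905,.0649])-Rm@[-.0695,.148]
    return (np.atleast_2d(P)[:,:2]-o)@Rm
def yawrl(FL,FR):
    f=bay([FL,FR]);d=f[0]-f[1];return f.round(4).tolist(),"relyaw",np.degrees(np.arctan2(-d[0],d[1])).round(1),"w",np.linalg.norm(d).round(3)
E
python3 - <<'E'
from h import *
def c(p,o,s): return np.array(p)/s+np.array(o)
m=camera_model("side")
P=ray("side",[c((157,318),(240,180),4),c((208,121),(240,180),4)],.033,m);print(yawrl(*P))
P=ray("side",[c((285,366),(200,140),3),c((258,216),(200,140),3)],.033,m);print("before",yawrl(*P))
P=ray("side",[c((125,290),(240,180),4),c((126,195),(240,180),4)],.019,m);print("noses",bay(P))
P=ray("side",[c((94,320),(240,180),4),c((94,145),(240,180),4)],.030,m);print("bar",yawrl(*P))
E
```

```text
([[0.038, 0.1045], [0.0055, -0.095]], 'relyaw', np.float64(-9.2), 'w', np.float64(0.202))
before ([[0.0061, 0.1153], [0.0197, -0.0878]], 'relyaw', np.float64(3.8), 'w', np.float64(0.203))
noses [[ 0.05475398  0.05723214]
 [ 0.0539175  -0.03854972]]
bar ([[0.0704, 0.1001], [0.0718, -0.0764]], 'relyaw', np.float64(0.5), 'w', np.float64(0.177))
```

Emit:
{"op": "apply_moves", "data": {
  "series": [
    {"x":0.004,"y":0,"z":-0.006,"wx":0,"wy":0.003,"wz":0,"fingers":-1},
    {"x":0.004,"y":0,"z":-0.004,"wx":0,"wy":0.002,"wz":0,"fingers":-1}
  ]
}}

```text
clock: 9.25
tool_pos: [0.4852, 0.0208, 0.0147]
eef_rot: [0.997, 0.078, 0.0, 0.003]
contact_force: [-5.6, -0.6, 1.1]
opening: 0.007
```

Emit:
{"op": "apply_moves", "data": {
  "series": [
    {"x":0.0082,"y":-0.0005,"z":0,"wx":0,"wy":0.002,"wz":0,"fingers":-1},
    {"x":0.0088,"y":-0.0005,"z":-0.0005,"wx":0,"wy":0.002,"wz":0,"fingers":-1},
    {"x":0.0088,"y":-0.0005,"z":-0.0005,"wx":0,"wy":0.002,"wz":0,"fingers":-1},
    {"x":0.0088,"y":-0.0005,"z":-0.0005,"wx":0,"wy":0.002,"wz":0,"fingers":-1},
    {"x":-0.01,"y":0,"z":0,"wx":0,"wy":0,"wz":0,"fingers":-1}
  ]
}}

```text
clock: 9.88
tool_pos: [0.487, 0.0233, 0.0133]
eef_rot: [0.997, 0.079, -0.002, 0.004]
contact_force: [0.6, 0.2, 0.7]
opening: 0.002
```

Emit:
{"op": "apply_moves", "data": {
  "series": [
    {"x":-0.015,"y":0.004,"z":-0.01,"wx":0,"wy":0,"wz":0,"fingers":-1},
    {"x":-0.01,"y":0.01,"z":-0.06,"wx":0,"wy":0,"wz":0,"fingers":-1},
    {"x":-0.01,"y":0.02,"z":-0.07,"wx":0,"wy":0,"wz":0,"fingers":-1},
    {"x":-0.01,"y":0.06,"z":-0.03,"wx":0,"wy":0,"wz":0,"fingers":-1},
    {"x":-0.008,"y":0.068,"z":0,"wx":0,"wy":0,"wz":0,"fingers":-1},
    {"x":0,"y":0.068,"z":0,"wx":0,"wy":0,"wz":0,"fingers":-1},
    {"x":0,"y":0,"z":0,"wx":0,"wy":0,"wz":0,"fingers":-1}
  ]
}}

```text
clock: 10.75
tool_pos: [0.4767, -0.1725, 0.1598]
eef_rot: [0.997, 0.079, 0.004, 0.009]
contact_force: [-0.0, 0.7, 0.0]
opening: 0.003
```

```bash
python3 - <<'E'
from h import *
st()
m=camera_model("wrist");p,d=snapshot("wrist");np.savez("pics/w3.npz",p=p,d=d,**m)
cv2.imwrite("pics/w3.png",cv2.convertScaleAbs(p[:,:,::-1],alpha=1.8))
E
```

```text
t 10.75 pos [ 0.4767 -0.1725  0.1598] yaw 9.1 toolz [ 0.009 -0.017 -1.   ] F [-0.   0.7  0. ]
```

View pics/w3.png

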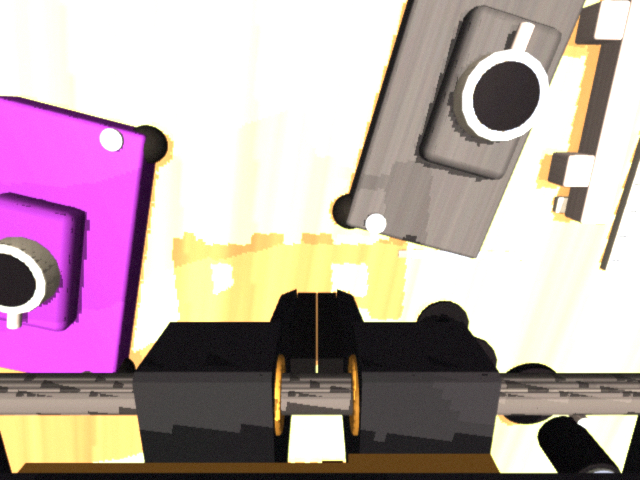

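The wrist view shows the right buffer ball at (345,211), the dot at (375,223), the front-right corner at (476,256), and the noses at (572,170) and (605,20). The purple decoy is at the left (behind). Next I compute positions.

```bash
cat >> h.py <<'E'
def W(m,uv,z): return ray("wrist",uv,z,m)
E
python3 - <<'E'
from h import *
d=np.load("pics/w3.npz");m={k:d[k] for k in("camera_matrix","world_from_camera")}
print(m["world_from_camera"].round(3))
P=W(m,[(350,226),(476,256),(410,0),(585,0)],.033);print("corners RR FR, rear pt, front pt",P.round(4).tolist())
e=P[2]-P[0];f=P[3]-P[1]
for v in(e,f):print("foot yaw world",np.degrees(np.arctan2(-v[0],v[1])))
print("RR dot",W(m,(375,223),.033).round(4),"ball",W(m,(345,211),.019).round(4))
N=W(m,[(555,153),(550,181),(584,0),(579,38)],.03);print("nose right edge",N.round(4).tolist())
print("fingertip",W(m,(317,293),.16).round(4))
t=ray("top",[(385,393),(488,395),(391,334),(484,345)],.033);print("purple",t.round(3).tolist())
E
```

```text
[[ 0.987 -0.149 -0.053  0.465]
 [ 0.158  0.939  0.305 -0.095]
 [ 0.005 -0.309  0.951  0.304]
 [ 0.     0.     0.     1.   ]]
corners RR FR, rear pt, front pt [[0.5015, -0.169, 0.033], [0.5947, -0.1768, 0.033], [0.511, -0.0266, 0.033], [0.6135, -0.0101, 0.033]]
foot yaw world -3.83542316731699
foot yaw world -6.444070831536167
RR dot [[ 0.5183 -0.1641  0.033 ]] ball [[ 0.4977 -0.1622  0.019 ]]
nose right edge [[0.6279, -0.0984, 0.03], [0.6309, -0.117, 0.03], [0.6146, -0.0092, 0.03], [0.619, -0.0294, 0.03]]
fingertip [[ 0.4765 -0.1634  0.16  ]]
purple [[0.241, -0.123, 0.033], [0.24, -0.326, 0.033], [0.355, -0.135, 0.033], [0.337, -0.322, 0.033]]
```

Emit:
{"op": "apply_moves", "data": {
  "series": [
    {"x":-0.03,"y":-0.009,"z":0.01,"wx":0.004,"wy":0,"wz":0.004,"fingers":-1},
    {"x":0,"y":0,"z":0.06,"wx":0,"wy":0,"wz":0,"fingers":-1},
    {"x":0,"y":0,"z":0.06,"wx":0,"wy":0,"wz":0,"fingers":-1},
    {"x":0,"y":0,"z":0.03,"wx":0,"wy":0,"wz":0,"fingers":-1},
    {"x":0,"y":0,"z":0,"wx":0,"wy":0,"wz":0,"fingers":-1}
  ]
}}

```text
clock: 11.42
tool_pos: [0.4548, -0.1585, 0.0321]
eef_rot: [0.997, 0.081, 0.007, -0.0]
contact_force: [0.1, -0.1, 0.5]
opening: 0.005
```

```bash
python3 - <<'E'
from h import *
st()
E
```

```text
t 11.43 pos [ 0.4548 -0.1585  0.0321] yaw 9.2 toolz [ 0.015  0.001 -1.   ] F [ 0.1 -0.1  0.5]
```

Emit:
{"op": "apply_moves", "data": {
  "series": [
    {"x":-0.002,"y":0.014,"z":0.01,"wx":0,"wy":-0.004,"wz":0.004,"fingers":-1},
    {"x":0,"y":0.002,"z":0.013,"wx":0,"wy":0,"wz":0,"fingers":-1},
    {"x":0.003,"y":0.001,"z":0.001,"wx":0,"wy":0,"wz":0,"fingers":-1},
    {"x":0.003,"y":0,"z":0,"wx":0,"wy":0,"wz":0,"fingers":-1},
    {"x":0.003,"y":0,"z":0,"wx":0,"wy":0,"wz":0,"fingers":-1}
  ]
}}

```text
clock: 12.05
tool_pos: [0.4651, -0.1714, 0.0149]
eef_rot: [0.997, 0.074, 0.003, 0.001]
contact_force: [-0.2, 0.5, -0.2]
opening: 0.004
```

Emit:
{"op": "apply_moves", "data": {
  "series": [
    {"x":0.003,"y":0,"z":0.001,"wx":0,"wy":0.001,"wz":0,"fingers":-1},
    {"x":0.004,"y":0,"z":0,"wx":0,"wy":0.002,"wz":0,"fingers":-1},
    {"x":0.006,"y":0,"z":-0.001,"wx":0,"wy":0.002,"wz":0,"fingers":-1},
    {"x":0.0075,"y":0.001,"z":-0.001,"wx":0,"wy":0.002,"wz":0,"fingers":-1},
    {"x":0.008,"y":0.001,"z":-0.001,"wx":0,"wy":0.002,"wz":0,"fingers":-1},
    {"x":0.0085,"y":0.001,"z":-0.001,"wx":0,"wy":0.002,"wz":0,"fingers":-1}
  ]
}}

```text
clock: 12.8
tool_pos: [0.4771, -0.1709, 0.0154]
eef_rot: [0.997, 0.073, 0.004, 0.001]
contact_force: [-9.6, 0.8, 2.1]
opening: 0.002
```

Emit:
{"op": "apply_moves", "data": {
  "series": [
    {"x":0.0085,"y":0.001,"z":0.0005,"wx":0,"wy":0.002,"wz":0,"fingers":-1},
    {"x":0.0088,"y":0.001,"z":0,"wx":0,"wy":0.002,"wz":0,"fingers":-1},
    {"x":0.0088,"y":0.001,"z":0,"wx":0,"wy":0.002,"wz":0,"fingers":-1},
    {"x":0.0088,"y":0.001,"z":0,"wx":0,"wy":0.002,"wz":0,"fingers":-1},
    {"x":0.0088,"y":0.001,"z":-0.0005,"wx":0,"wy":0.002,"wz":0,"fingers":-1},
    {"x":0.0088,"y":0.001,"z":-0.0005,"wx":0,"wy":0.002,"wz":0,"fingers":-1}
  ]
}}

```text
clock: 13.55
tool_pos: [0.481, -0.1736, 0.0095]
eef_rot: [0.997, 0.072, -0.012, 0.003]
contact_force: [-9.8, 0.4, 1.8]
opening: 0.004
```

Emit:
{"op": "apply_moves", "data": {
  "series": [
    {"x":0.007,"y":0.001,"z":-0.004,"wx":0,"wy":0.006,"wz":0,"fingers":-1},
    {"x":0.0088,"y":0.001,"z":-0.0015,"wx":0,"wy":0.004,"wz":0,"fingers":-1},
    {"x":0.0092,"y":0.001,"z":-0.001,"wx":0,"wy":0.004,"wz":0,"fingers":-1},
    {"x":0.0092,"y":0.001,"z":-0.001,"wx":0,"wy":0.004,"wz":0,"fingers":-1},
    {"x":0.0092,"y":0.001,"z":-0.001,"wx":0,"wy":0.004,"wz":0,"fingers":-1},
    {"x":0.0092,"y":0.001,"z":-0.001,"wx":0,"wy":0.004,"wz":0,"fingers":-1}
  ]
}}

```text
clock: 14.3
tool_pos: [0.4867, -0.1763, 0.0104]
eef_rot: [0.997, 0.07, -0.005, 0.003]
contact_force: [-9.4, 0.5, 2.4]
opening: 0.005
```

Emit:
{"op": "apply_moves", "data": {
  "series": [
    {"x":0.0098,"y":0.001,"z":-0.002,"wx":0,"wy":0.006,"wz":-0.002,"fingers":-1},
    {"x":0.0105,"y":0.001,"z":-0.001,"wx":0,"wy":0.004,"wz":0,"fingers":-1},
    {"x":0.0105,"y":0.001,"z":-0.001,"wx":0,"wy":0.004,"wz":0,"fingers":-1},
    {"x":0.0105,"y":0.001,"z":-0.001,"wx":0,"wy":0.004,"wz":0,"fingers":-1},
    {"x":0.0105,"y":0.001,"z":-0.001,"wx":0,"wy":0.004,"wz":0,"fingers":-1},
    {"x":0.0105,"y":0.001,"z":-0.001,"wx":0,"wy":0.004,"wz":0,"fingers":-1},
    {"x":0.0105,"y":0.001,"z":-0.001,"wx":0,"wy":0.004,"wz":0,"fingers":-1},
    {"x":0.0105,"y":0.001,"z":-0.001,"wx":0,"wy":0.004,"wz":0,"fingers":-1}
  ]
}}

```text
clock: 15.3
tool_pos: [0.5025, -0.1825, 0.008]
eef_rot: [0.998, 0.07, -0.0, 0.006]
contact_force: [-9.1, 0.4, 1.4]
opening: 0.007
```

```bash
python3 - <<'E'
from h import *
st()
p,d=snapshot("side");cv2.imwrite("pics/side3.png",cv2.convertScaleAbs(cv2.resize(p[170:290,240:400,::-1],None,fx=4,fy=4,interpolation=cv2.INTER_CUBIC),alpha=1.8))
E
```

```text
t 15.3 pos [ 0.5025 -0.1825  0.008 ] yaw 8.1 toolz [ 0.001 -0.012 -1.   ] F [-9.1  0.4  1.4]
```

View pics/side3.png

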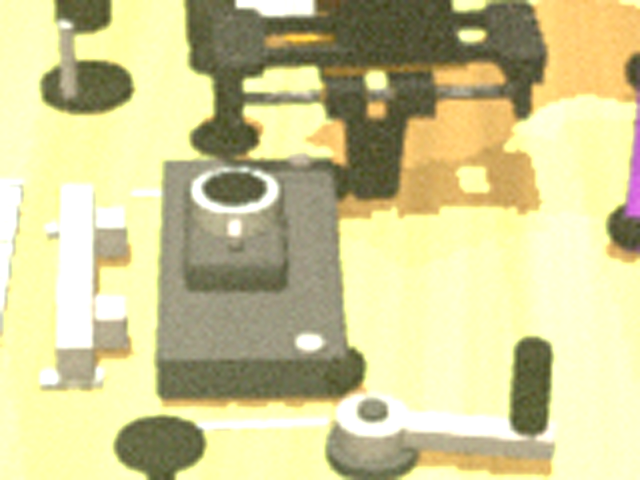

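```bash
python3 - <<'E'
from h import *
m=camera_model("side")
P=ray("side",np.array([(160,360),(164,163),(346,356),(333,166)])/4+[240,170],.033,m)
print(P.round(4).tolist(),yawrl(P[0],P[1]),bay(P.mean(0)).round(4)); d=P[2]-P[3];print("rear rel",np.degrees(np.arctan2(-d[0],d[1]))-7.8)
N=ray("side",np.array([(126,298),(126,207)])/4+[240,170],.03,m);print("nose",bay(N))
N=ray("side",np.array([(61,350),(61,186),(95,350),(94,188)])/4+[240,170],.03,m);print("bar",yawrl(N[0],N[1]),yawrl(N[2],N[3]))
print("spool",ray("top",[(446,217)],.058))
E
```

```text
[[0.6012, 0.038, 0.033], [0.6231, -0.1614, 0.033], [0.5063, 0.027, 0.033], [0.5248, -0.1658, 0.033]] ([[0.0365, 0.1064], [0.0312, -0.0942]], 'relyaw', np.float64(-1.5), 'w', np.float64(0.201)) [[-0.0145  0.0088]]
rear rel -2.3219823080899538
nose [[ 0.05379142  0.04300164]
 [ 0.05349201 -0.05093145]]
bar ([[0.0875, 0.09], [0.0907, -0.0764]], 'relyaw', np.float64(1.1), 'w', np.float64(0.166)) ([[0.07, 0.0911], [0.0718, -0.073]], 'relyaw', np.float64(0.6), 'w', np.float64(0.164))
spool [[ 0.59335336 -0.24549831  0.058     ]]
```

Emit:
{"op": "apply_moves", "data": {
  "series": [
    {"x":0.0098,"y":0.0005,"z":-0.004,"wx":0.002,"wy":0.005,"wz":0,"fingers":-1},
    {"x":0.0105,"y":0.0005,"z":-0.0015,"wx":0,"wy":0.004,"wz":0,"fingers":-1},
    {"x":0.0105,"y":0.0005,"z":-0.0015,"wx":0,"wy":0.004,"wz":0,"fingers":-1},
    {"x":0.0105,"y":0.0005,"z":-0.0015,"wx":0,"wy":0.004,"wz":0,"fingers":-1},
    {"x":0.0105,"y":0.0005,"z":-0.0015,"wx":0,"wy":0.004,"wz":0,"fingers":-1},
    {"x":0.0105,"y":0.0005,"z":-0.0015,"wx":0,"wy":0.004,"wz":0,"fingers":-1},
    {"x":0.0105,"y":0.0005,"z":-0.0015,"wx":0,"wy":0.004,"wz":0,"fingers":-1},
    {"x":0.0105,"y":0.0005,"z":-0.0015,"wx":0,"wy":0.004,"wz":0,"fingers":-1}
  ]
}}

```text
clock: 16.35
tool_pos: [0.5197, -0.1875, 0.0096]
eef_rot: [0.998, 0.067, 0.004, 0.007]
contact_force: [-9.2, -1.4, 0.2]
opening: 0.004
```

Emit:
{"op": "apply_moves", "data": {
  "series": [
    {"x":0.0098,"y":0.0005,"z":-0.004,"wx":0.002,"wy":0.002,"wz":0,"fingers":-1},
    {"x":0.0105,"y":0,"z":-0.0015,"wx":0,"wy":0.003,"wz":0,"fingers":-1},
    {"x":0.0105,"y":0,"z":-0.0015,"wx":0,"wy":0.003,"wz":0,"fingers":-1},
    {"x":0.0105,"y":0,"z":-0.0015,"wx":0,"wy":0.003,"wz":0,"fingers":-1},
    {"x":0.0105,"y":0,"z":-0.0015,"wx":0,"wy":0.003,"wz":0,"fingers":-1}
  ]
}}

```text
clock: 16.98
tool_pos: [0.5302, -0.1897, 0.0108]
eef_rot: [0.998, 0.065, -0.004, 0.008]
contact_force: [-8.4, -1.3, 1.0]
opening: 0.011
```

```bash
python3 - <<'E'
from h import *
st()
p,d=snapshot("side");cv2.imwrite("pics/side4.png",cv2.convertScaleAbs(cv2.resize(p[170:290,240:400,::-1],None,fx=4,fy=4,interpolation=cv2.INTER_CUBIC),alpha=1.8))
E
```

```text
t 16.98 pos [ 0.5302 -0.1897  0.0108] yaw 7.4 toolz [-0.007 -0.016 -1.   ] F [-8.4 -1.3  1. ]
```

View pics/side4.png

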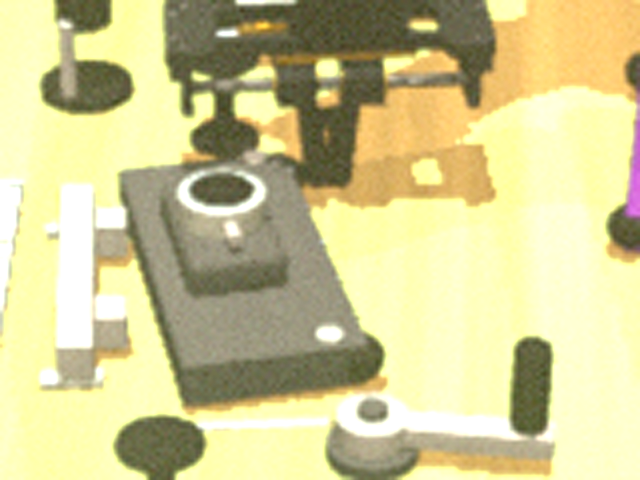

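```bash
python3 - <<'E'
from h import *
m=camera_model("side")
P=ray("side",np.array([(186,370),(121,173)])/4+[240,170],.033,m);print(yawrl(*P))
E
```

```text
([[0.0234, 0.1161], [0.0562, -0.0841]], 'relyaw', np.float64(9.3), 'w', np.float64(0.203))
```

Emit:
{"op": "apply_moves", "data": {
  "series": [
    {"x":0.0095,"y":0,"z":-0.002,"wx":0.002,"wy":0.004,"wz":0,"fingers":-1},
    {"x":0.0105,"y":0,"z":-0.0015,"wx":0,"wy":0.003,"wz":0,"fingers":-1},
    {"x":0.0105,"y":0,"z":-0.0015,"wx":0,"wy":0.003,"wz":0,"fingers":-1}
  ]
}}

```text
clock: 17.4
tool_pos: [0.5328, -0.1904, 0.0097]
eef_rot: [0.998, 0.064, -0.01, 0.006]
contact_force: [-13.2, -0.4, 1.5]
opening: 0.009
```

The right nose has been felt: force rose to 13 N with little motion. I retreat and go back to the left buffer, which should be near world (0.498, 0.010).

Emit:
{"op": "apply_moves", "data": {
  "series": [
    {"x":-0.025,"y":0,"z":-0.004,"wx":0,"wy":0.003,"wz":-0.004,"fingers":-1},
    {"x":-0.03,"y":-0.005,"z":-0.05,"wx":0.002,"wy":0,"wz":0,"fingers":-1},
    {"x":-0.03,"y":-0.03,"z":-0.06,"wx":0,"wy":0,"wz":0,"fingers":-1},
    {"x":-0.03,"y":-0.06,"z":-0.03,"wx":0,"wy":0,"wz":0,"fingers":-1},
    {"x":-0.015,"y":-0.065,"z":0,"wx":0,"wy":0,"wz":0,"fingers":-1},
    {"x":0,"y":-0.065,"z":0,"wx":0,"wy":0,"wz":0,"fingers":-1},
    {"x":0,"y":0,"z":0,"wx":0,"wy":0,"wz":0,"fingers":-1}
  ]
}}

```text
clock: 18.27
tool_pos: [0.4036, -0.0202, 0.1288]
eef_rot: [0.998, 0.07, -0.004, 0.001]
contact_force: [-0.8, -1.2, -0.8]
opening: 0.008
```

```bash
python3 - <<'E'
from h import *
st()
m=camera_model("wrist");p,d=snapshot("wrist")
p=p.copy();hsv=cv2.cvtColor(p,cv2.COLOR_RGB2HSV)
np.savez("pics/w5.npz",p=p,d=d,**m)
cv2.imwrite("pics/w5.png",cv2.convertScaleAbs(p[:,:,::-1],alpha=1.8))
E
```

```text
t 18.27 pos [ 0.4036 -0.0202  0.1288] yaw 8.0 toolz [-0.007 -0.003 -1.   ] F [-0.8 -1.2 -0.8]
```

View pics/w5.png

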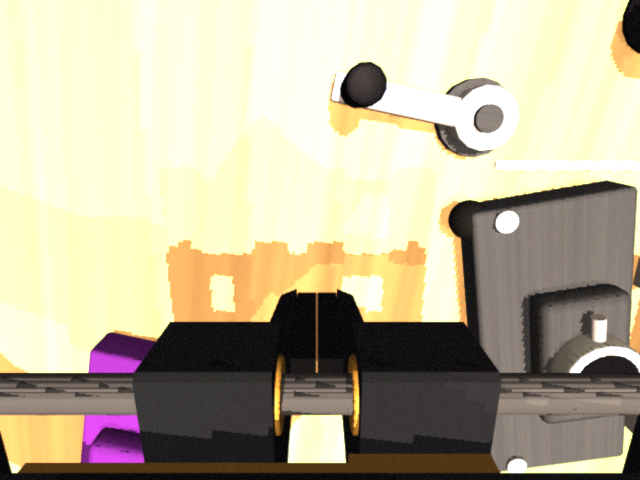

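The wrist view shows the left ball at (465,218), the dots at (507,222) and (517,466), the lever hinge at (489,118) and the grip at (364,84).

```bash
python3 - <<'E'
from h import *
d=np.load("pics/w5.npz");m={k:d[k] for k in("camera_matrix","world_from_camera")}
D=W(m,[(507,222),(517,466)],.033);e=D[0]-D[1];print("dots",D.round(4).tolist(),np.degrees(np.arctan2(-e[0],e[1])),np.linalg.norm(e))
print("ball",W(m,(465,218),.019).round(4),"piv",W(m,(489,118),.03).round(4),"grip",W(m,(364,84),.076).round(4))
d=np.load("pics/w3.npz");m={k:d[k] for k in("camera_matrix","world_from_camera")}
print("earlier RR dot rel ball",W(m,(375,223),.033)-W(m,(345,211),.019))
E
```

```text
dots [[0.5178, 0.0087, 0.033], [0.5773, -0.1738, 0.033]] 18.06250221637985 0.1919919767814987
ball [[0.4973 0.0048 0.019 ]] piv [[0.492  0.0668 0.03  ]] grip [[0.4134 0.0712 0.076 ]]
earlier RR dot rel ball [[ 0.02055757 -0.00188936  0.014     ]]
```

Emit:
{"op": "apply_moves", "data": {
  "series": [
    {"x":0.045,"y":-0.012,"z":0.01,"wx":0,"wy":0.002,"wz":0,"fingers":-1},
    {"x":0.013,"y":-0.002,"z":0.05,"wx":0,"wy":0,"wz":0,"fingers":-1},
    {"x":0,"y":0,"z":0.05,"wx":0,"wy":0,"wz":0,"fingers":-1},
    {"x":0,"y":0,"z":0.015,"wx":0,"wy":0,"wz":0,"fingers":-1},
    {"x":0,"y":0,"z":0,"wx":0,"wy":0,"wz":0,"fingers":-1}
  ]
}}

```text
clock: 18.95
tool_pos: [0.4518, -0.0142, 0.0246]
eef_rot: [0.998, 0.062, 0.0, 0.005]
contact_force: [-0.3, -0.0, -0.0]
opening: 0.005
```

Emit:
{"op": "apply_moves", "data": {
  "series": [
    {"x":0,"y":-0.016,"z":0.01,"wx":0,"wy":0,"wz":-0.006,"fingers":-1},
    {"x":0.003,"y":-0.004,"z":0.006,"wx":0,"wy":0,"wz":0,"fingers":-1},
    {"x":0.004,"y":0,"z":0.001,"wx":0,"wy":0.001,"wz":0,"fingers":-1},
    {"x":0.004,"y":0,"z":0,"wx":0,"wy":0.001,"wz":0,"fingers":-1},
    {"x":0.004,"y":0,"z":0,"wx":0,"wy":0.001,"wz":0,"fingers":-1}
  ]
}}

```text
clock: 19.58
tool_pos: [0.4647, -0.0015, 0.0125]
eef_rot: [0.998, 0.067, 0.008, 0.006]
contact_force: [0.2, -0.9, -0.2]
opening: 0.009
```

Emit:
{"op": "apply_moves", "data": {
  "series": [
    {"x":0.004,"y":0,"z":0,"wx":0,"wy":0,"wz":0,"fingers":-1},
    {"x":0.005,"y":-0.0005,"z":0,"wx":0,"wy":0.002,"wz":0,"fingers":-1},
    {"x":0.007,"y":-0.001,"z":0,"wx":0,"wy":0.002,"wz":0,"fingers":-1},
    {"x":0.0085,"y":-0.001,"z":-0.0005,"wx":0,"wy":0.002,"wz":0,"fingers":-1},
    {"x":0.0088,"y":-0.001,"z":-0.0005,"wx":0,"wy":0.002,"wz":0,"fingers":-1},
    {"x":0.009,"y":-0.001,"z":-0.0005,"wx":0,"wy":0.002,"wz":0,"fingers":-1},
    {"x":0.009,"y":-0.001,"z":-0.0005,"wx":0,"wy":0.002,"wz":0,"fingers":-1}
  ]
}}

```text
clock: 20.45
tool_pos: [0.4767, 0.0021, 0.0122]
eef_rot: [0.998, 0.067, 0.003, 0.009]
contact_force: [-10.1, -0.6, 1.7]
opening: 0.004
```

Emit:
{"op": "apply_moves", "data": {
  "series": [
    {"x":0.009,"y":-0.001,"z":-0.0005,"wx":0.002,"wy":0.003,"wz":0,"fingers":-1},
    {"x":0.0095,"y":-0.001,"z":-0.0005,"wx":0,"wy":0.003,"wz":0,"fingers":-1},
    {"x":0.0095,"y":-0.001,"z":-0.0005,"wx":0,"wy":0.003,"wz":0,"fingers":-1},
    {"x":0.0095,"y":-0.001,"z":-0.0005,"wx":0,"wy":0.003,"wz":0,"fingers":-1},
    {"x":0.0095,"y":-0.001,"z":-0.0005,"wx":0,"wy":0.003,"wz":0,"fingers":-1},
    {"x":0.0095,"y":-0.001,"z":-0.0005,"wx":0,"wy":0.003,"wz":0,"fingers":-1}
  ]
}}

```text
clock: 21.2
tool_pos: [0.4818, 0.0056, 0.0099]
eef_rot: [0.998, 0.068, -0.001, 0.01]
contact_force: [-10.7, 0.4, 1.6]
opening: 0.002
```

Emit:
{"op": "apply_moves", "data": {
  "series": [
    {"x":0.0095,"y":-0.001,"z":-0.003,"wx":0.003,"wy":0.004,"wz":0,"fingers":-1},
    {"x":0.0103,"y":-0.001,"z":-0.001,"wx":0,"wy":0.003,"wz":0,"fingers":-1},
    {"x":0.0103,"y":-0.001,"z":-0.001,"wx":0,"wy":0.003,"wz":0,"fingers":-1},
    {"x":0.0103,"y":-0.001,"z":-0.001,"wx":0,"wy":0.003,"wz":0,"fingers":-1},
    {"x":0.0103,"y":-0.001,"z":-0.001,"wx":0,"wy":0.003,"wz":0,"fingers":-1},
    {"x":0.0103,"y":-0.001,"z":-0.001,"wx":0,"wy":0.003,"wz":0,"fingers":-1}
  ]
}}

```text
clock: 21.95
tool_pos: [0.4907, 0.0109, 0.011]
eef_rot: [0.997, 0.07, -0.004, 0.009]
contact_force: [-10.4, 0.1, 2.0]
opening: 0.001
```

Emit:
{"op": "apply_moves", "data": {
  "series": [
    {"x":0.0095,"y":-0.0005,"z":-0.002,"wx":0.003,"wy":0.005,"wz":0,"fingers":-1},
    {"x":0.0098,"y":-0.0005,"z":-0.001,"wx":0,"wy":0.004,"wz":0,"fingers":-1},
    {"x":0.0098,"y":-0.0005,"z":-0.001,"wx":0,"wy":0.004,"wz":0,"fingers":-1}
  ]
}}

```text
clock: 22.32
tool_pos: [0.4947, 0.0131, 0.0114]
eef_rot: [0.997, 0.071, 0.001, 0.005]
contact_force: [-10.4, 0.0, 0.1]
opening: 0.007
```

```bash
python3 - <<'E'
from h import *
st()
p,d=snapshot("side");cv2.imwrite("pics/side5.png",cv2.convertScaleAbs(cv2.resize(p[170:290,240:400,::-1],None,fx=4,fy=4,interpolation=cv2.INTER_CUBIC),alpha=1.8))
E
```

```text
t 22.32 pos [0.4947 0.0131 0.0114] yaw 8.2 toolz [ 0.002 -0.009 -1.   ] F [-10.4   0.    0.1]
```

View pics/side5.png

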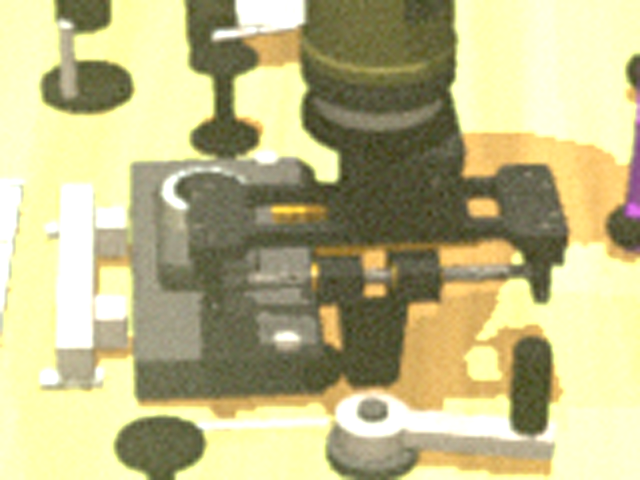

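```bash
python3 - <<'E'
from h import *
m=camera_model("side")
P=ray("side",np.array([(134,360),(133,164)])/4+[240,170],.033,m);print(yawrl(*P))
N=ray("side",np.array([(127,307),(126,218)])/4+[240,170],.03,m);print(yawrl(*N))
s=cv2.imread("pics/side5.png");g=cv2.cvtColor(s,cv2.COLOR_BGR2GRAY)
for v in(180,220,225,250,270,300,310,315,340,355):print(v,g[v,90:150:3])
E
```

```text
([[0.0498, 0.1056], [0.0492, -0.094]], 'relyaw', np.float64(-0.2), 'w', np.float64(0.2))
([[0.0533, 0.0517], [0.0535, -0.039]], 'relyaw', np.float64(0.2), 'w', np.float64(0.091))
180 [247 247 247 247 246 246 247 248 248 248 249 249 247 229 179 155 155 155
 156 157]
220 [255 227 252 255 255 255 255 255 255 255 255 255 246 211 177 162 162 161
 160 161]
225 [255 226 250 255 255 255 255 255 255 255 255 253 240 216 182 162 161 164
 159 159]
250 [255 205 167 166 177 175 179 181 179 169 178 180 166 151 152 155 154 158
 164 162]
270 [255 209 173 213 246 246 246 246 247 247 247 247 246 236 173 143 154 158
 162 159]
300 [254 243 254 255 255 255 255 255 255 255 255 255 251 246 207 166 154 158
 161 159]
310 [253 232 252 255 255 255 255 255 255 255 255 255 250 246 206 169 161 153
 154 161]
315 [254 233 252 255 255 255 255 255 255 255 255 253 234 238 198 163 161 161
 156 154]
340 [255 202 171 170 178 184 180 179 182 178 175 169 168 190 169 152 156 157
 160 161]
355 [167 154 168 187 192 188 184 185 191 193 191 188 195 223 198 166 158 153
 155 160]
```

The foot is about square with roughly 4 mm to go to both noses. I keep pushing left until the left nose is felt, then push right to square it.

Emit:
{"op": "apply_moves", "data": {
  "series": [
    {"x":0.0095,"y":-0.0005,"z":-0.001,"wx":0.002,"wy":0.003,"wz":0,"fingers":-1},
    {"x":0.0098,"y":-0.0005,"z":-0.001,"wx":0,"wy":0.003,"wz":0,"fingers":-1},
    {"x":0.0098,"y":-0.0005,"z":-0.001,"wx":0,"wy":0.003,"wz":0,"fingers":-1},
    {"x":0.0098,"y":-0.0005,"z":-0.001,"wx":0,"wy":0.003,"wz":0,"fingers":-1}
  ]
}}

```text
clock: 22.88
tool_pos: [0.4983, 0.015, 0.0107]
eef_rot: [0.997, 0.073, -0.004, 0.004]
contact_force: [-13.0, 0.4, 1.3]
opening: 0.007
```

Emit:
{"op": "apply_moves", "data": {
  "series": [
    {"x":-0.02,"y":0.003,"z":-0.006,"wx":0,"wy":0.003,"wz":0,"fingers":-1},
    {"x":-0.02,"y":0.01,"z":-0.05,"wx":0,"wy":0,"wz":0,"fingers":-1},
    {"x":-0.02,"y":0.02,"z":-0.07,"wx":0,"wy":0,"wz":0,"fingers":-1},
    {"x":-0.02,"y":0.06,"z":-0.03,"wx":0,"wy":0,"wz":0,"fingers":-1},
    {"x":-0.01,"y":0.068,"z":0,"wx":0,"wy":0,"wz":0,"fingers":-1},
    {"x":0,"y":0.068,"z":0,"wx":0,"wy":0,"wz":0,"fingers":-1},
    {"x":0,"y":0,"z":0,"wx":0,"wy":0,"wz":0,"fingers":-1}
  ]
}}

```text
clock: 23.75
tool_pos: [0.4524, -0.182, 0.1411]
eef_rot: [0.997, 0.075, 0.001, 0.005]
contact_force: [0.7, 1.1, 0.0]
opening: 0.005
```

```bash
cat >> h.py <<'E'
def dots(tag):
    s,R=st();m=camera_model("wrist");p,d=snapshot("wrist");np.savez(f"pics/{tag}.npz",p=p,d=d,**m)
    T=m["world_from_camera"];K=m["camera_matrix"]
    hsv=cv2.cvtColor(p,cv2.COLOR_RGB2HSV);mk=((hsv[...,1]<70)&(hsv[...,2]>90)).astype(np.uint8)
    n,_,sts,cen=cv2.connectedComponentsWithStats(mk)
    for i in range(1,n):
        a=sts[i,4];w,h=sts[i,2:4]
        if 150<a<900 and .6<w/h<1.6 and a>.6*w*h: print("blob",cen[i].round(1),a,"world z.033",W(m,cen[i],.033)[0].round(4),"depthz",round(float(d[int(cen[i][1]),int(cen[i][0])]),3))
E
python3 - <<'E'
from h import *
dots("w6")
E
```

```text
t 23.75 pos [ 0.4524 -0.182   0.1411] yaw 8.6 toolz [ 0.002 -0.011 -1.   ] F [0.7 1.1 0. ]
blob [138.2 134.9] 471 world z.033 [ 0.3371 -0.1355  0.033 ] depthz 0.242
blob [221.  286.7] 530 world z.033 [ 0.3947 -0.2283  0.033 ] depthz 0.312
```

```bash
cat >> h.py <<'E'
def near(tag,guess,rad=45):
    f=np.load(f"pics/{tag}.npz");m={k:f[k] for k in("camera_matrix","world_from_camera")};p=f["p"]
    T=m["world_from_camera"];K=m["camera_matrix"];c=T[:3,:3].T@(np.array(guess)-T[:3,3])
    u=K[0,2]+K[0,0]*c[0]/-c[2];v=K[1,2]-K[1,1]*c[1]/-c[2]
    g=p.min(2).copy();mask=np.zeros_like(g);cv2.circle(mask,(int(u),int(v)),rad,1,-1)
    b=((g>90)&(mask>0)).astype(np.uint8);n,_,s,ce=cv2.connectedComponentsWithStats(b)
    print(tag,"guess px",u.round(),v.round())
    for i in range(1,n):
        if s[i,4]>60: print(" ",ce[i].round(1),s[i].tolist(),W(m,ce[i],guess[2])[0].round(4))
E
python3 - <<'E'
from h import *
f=np.load("pics/w3.npz")["p"];print(f[223,355:395:4].tolist())
near("w3",(.5183,-.1641,.033));near("w6",(.548,-.175,.033),60)
E
```

```text
[[97, 90, 83], [94, 88, 82], [88, 82, 78], [214, 220, 222], [215, 220, 220], [214, 220, 218], [214, 219, 216], [214, 218, 213], [93, 86, 82], [89, 83, 77]]
w3 guess px 375.0 223.0
  [361.  231.7] [330, 213, 59, 33, 1123] [ 0.5098 -0.1718  0.033 ]
  [405.5 249.8] [398, 242, 17, 16, 127] [ 0.5438 -0.1801  0.033 ]
w6 guess px 460.0 245.0
  [455.5 260.6] [400, 188, 119, 118, 6354] [ 0.5479 -0.186   0.033 ]
```

```bash
sed -i 's/g>90)&/g>190)\&/' h.py; python3 - <<'E'
from h import *
near("w3",(.5183,-.1641,.033));near("w6",(.548,-.175,.033),60)
E
```

```text
w3 guess px 375.0 223.0
  [375.3 223.5] [366, 215, 19, 18, 277] [ 0.5186 -0.1644  0.033 ]
w6 guess px 460.0 245.0
  [481.6 251. ] [439, 233, 80, 28, 852] [ 0.5633 -0.1768  0.033 ]
```

```bash
sed -i 's/    print(tag,"guess px"/    b=cv2.morphologyEx(b,cv2.MORPH_OPEN,cv2.getStructuringElement(cv2.MORPH_ELLIPSE,(13,13)));n,_,s,ce=cv2.connectedComponentsWithStats(b)\n    print(tag,"guess px"/' h.py; python3 - <<'E'
from h import *
near("w6",(.548,-.175,.033),70);near("w5",(.5178,.0087,.033));near("w5",(.5773,-.1738,.033))
E
```

```text
w6 guess px 460.0 245.0
  [487.4 241.9] [478, 233, 20, 20, 300] [ 0.5654 -0.1701  0.033 ]
w5 guess px 507.0 222.0
w5 guess px 517.0 466.0
```

Emit:
{"op": "apply_moves", "data": {
  "series": [
    {"x":0.045,"y":0.004,"z":0.01,"wx":0.003,"wy":0,"wz":0,"fingers":-1},
    {"x":0.012,"y":0,"z":0.05,"wx":0,"wy":0,"wz":0,"fingers":-1},
    {"x":0,"y":0,"z":0.05,"wx":0,"wy":0,"wz":0,"fingers":-1},
    {"x":0,"y":0,"z":0.03,"wx":0,"wy":0,"wz":0,"fingers":-1},
    {"x":0,"y":0,"z":0,"wx":0,"wy":0,"wz":0,"fingers":-1}
  ]
}}

```text
clock: 24.42
tool_pos: [0.501, -0.1653, 0.0274]
eef_rot: [0.997, 0.083, 0.002, -0.003]
contact_force: [0.2, 1.5, 0.6]
opening: 0.005
```

Emit:
{"op": "apply_moves", "data": {
  "series": [
    {"x":-0.002,"y":0.015,"z":0.01,"wx":0,"wy":0,"wz":0.007,"fingers":-1},
    {"x":0,"y":0.004,"z":0.009,"wx":0,"wy":0,"wz":0,"fingers":-1},
    {"x":0.003,"y":0,"z":0.001,"wx":0,"wy":0.001,"wz":0,"fingers":-1},
    {"x":0.004,"y":0,"z":0,"wx":0,"wy":0.001,"wz":0,"fingers":-1},
    {"x":0.004,"y":0,"z":0,"wx":0,"wy":0.001,"wz":0,"fingers":-1}
  ]
}}

```text
clock: 25.05
tool_pos: [0.513, -0.1794, 0.0135]
eef_rot: [0.997, 0.072, 0.009, -0.003]
contact_force: [0.3, 0.8, 0.2]
opening: 0.006
```

Emit:
{"op": "apply_moves", "data": {
  "series": [
    {"x":0.004,"y":0,"z":0,"wx":0,"wy":-0.002,"wz":0,"fingers":-1},
    {"x":0.005,"y":0.0005,"z":0,"wx":0,"wy":0.002,"wz":0,"fingers":-1},
    {"x":0.007,"y":0.0005,"z":-0.0005,"wx":0,"wy":0.002,"wz":0,"fingers":-1},
    {"x":0.0085,"y":0.0005,"z":-0.001,"wx":0,"wy":0.003,"wz":0,"fingers":-1},
    {"x":0.009,"y":0.0005,"z":-0.001,"wx":0,"wy":0.003,"wz":0,"fingers":-1}
  ]
}}

```text
clock: 25.68
tool_pos: [0.524, -0.1797, 0.0126]
eef_rot: [0.997, 0.071, 0.006, -0.001]
contact_force: [-9.6, -1.1, 1.3]
opening: 0.005
```

Emit:
{"op": "apply_moves", "data": {
  "series": [
    {"x":0.0092,"y":0.0005,"z":-0.001,"wx":0,"wy":0.003,"wz":0,"fingers":-1},
    {"x":0.0095,"y":0.0005,"z":-0.001,"wx":0,"wy":0.003,"wz":0,"fingers":-1},
    {"x":0.0095,"y":0.0005,"z":-0.001,"wx":0,"wy":0.003,"wz":0,"fingers":-1}
  ]
}}

```text
clock: 26.05
tool_pos: [0.5251, -0.1803, 0.0104]
eef_rot: [0.998, 0.07, -0.001, -0.001]
contact_force: [-12.0, 0.2, 1.7]
opening: 0.009
```

```bash
cat >> h.py <<'E'
def front():
    p,_=snapshot("side");g=cv2.cvtColor(cv2.convertScaleAbs(cv2.resize(p[170:290,240:400,::-1],None,fx=4,fy=4,interpolation=cv2.INTER_CUBIC),alpha=1.8),cv2.COLOR_BGR2GRAY)
    g=cv2.GaussianBlur(g,(3,3),0);m=camera_model("side");L=[]
    for v in (174,182,190,198,206,262,268,274,280,286,330+0,352,358):
        r=g[v].astype(float);
        for u in range(105,150):
            if r[u]>200>=r[u+1] and r[u+6]<185: L.append((u+(r[u]-200)/(r[u]-r[u+1]),v));break
    P=bay(ray("side",np.array(L)/4+[240,170],.033,m))
    for (u,v),q in zip(L,P): print(round(u,1),v,q.round(4))
    k=np.polyfit(P[:,1],P[:,0],1);print("front rel yaw(7.8)",np.degrees(-np.arctan(k[0])).round(2),"x at +-46",(k[1]+k[0]*.046).round(4),(k[1]-k[0]*.046).round(4))
E
python3 - <<'E'
from h import *
st();front()
E
```

```text
t 26.05 pos [ 0.5251 -0.1803  0.0104] yaw 8.0 toolz [-0.002  0.001 -1.   ] F [-12.    0.2   1.7]
125.6 174 [ 0.0535 -0.0828]
125.5 182 [ 0.0536 -0.0737]
125.5 190 [ 0.0536 -0.0647]
125.6 198 [ 0.0536 -0.0559]
125.2 206 [ 0.0538 -0.0471]
125.7 268 [0.0538 0.0179]
126.8 274 [0.0532 0.024 ]
126.5 280 [0.0534 0.0299]
127.1 286 [0.0531 0.0359]
127.0 358 [0.0534 0.1036]
front rel yaw(7.8) 0.12 x at +-46 0.0534 0.0536
```

Emit:
{"op": "apply_moves", "data": {
  "series": [
    {"x":0.0095,"y":0,"z":-0.002,"wx":0,"wy":0.004,"wz":0,"fingers":-1},
    {"x":0.0098,"y":0,"z":-0.001,"wx":0,"wy":0.003,"wz":0,"fingers":-1},
    {"x":0.0098,"y":0,"z":-0.001,"wx":0,"wy":0.003,"wz":0,"fingers":-1}
  ]
}}

```text
clock: 26.48
tool_pos: [0.5247, -0.1803, 0.0082]
eef_rot: [0.998, 0.069, -0.008, 0.001]
contact_force: [-12.1, -0.6, 1.7]
opening: 0.003
```

```bash
python3 - <<'E'
from h import *
st();front()
E
```

```text
t 26.48 pos [ 0.5247 -0.1803  0.0082] yaw 7.9 toolz [-0.016 -0.002 -1.   ] F [-12.1  -0.6   1.7]
124.6 174 [ 0.0541 -0.0828]
125.7 182 [ 0.0535 -0.0737]
125.4 190 [ 0.0537 -0.0647]
125.5 198 [ 0.0537 -0.0559]
125.6 206 [ 0.0536 -0.0471]
125.1 268 [0.0541 0.0179]
126.8 274 [0.0532 0.024 ]
126.3 280 [0.0535 0.0299]
127.2 286 [0.053  0.0359]
127.1 358 [0.0533 0.1036]
front rel yaw(7.8) 0.16 x at +-46 0.0534 0.0537
```

The right nose holds at 12 N with no motion, and the foot is square at the noses. Next I confirm by pressing the left buffer.

Emit:
{"op": "apply_moves", "data": {
  "series": [
    {"x":-0.025,"y":0,"z":-0.004,"wx":0,"wy":0.005,"wz":-0.001,"fingers":-1},
    {"x":-0.025,"y":-0.005,"z":-0.05,"wx":0,"wy":0,"wz":0,"fingers":-1},
    {"x":-0.025,"y":-0.03,"z":-0.06,"wx":0,"wy":0,"wz":0,"fingers":-1},
    {"x":0,"y":-0.065,"z":-0.02,"wx":0,"wy":0,"wz":0,"fingers":-1},
    {"x":0,"y":-0.068,"z":0,"wx":0,"wy":0,"wz":0,"fingers":-1},
    {"x":0,"y":-0.068,"z":0,"wx":0,"wy":0,"wz":0,"fingers":-1},
    {"x":0,"y":0,"z":0,"wx":0,"wy":0,"wz":0,"fingers":-1}
  ]
}}

```text
clock: 27.4
tool_pos: [0.4388, 0.0038, 0.1186]
eef_rot: [0.998, 0.069, 0.002, -0.002]
contact_force: [-0.0, -0.9, 0.3]
opening: 0.005
```

```bash
python3 - <<'E'
from h import *
s,R=st();m=camera_model("wrist");p,d=snapshot("wrist");np.savez("pics/w7.npz",p=p,d=d,**m)
near("w7",(.541,.022,.033),70);front()
print("move in tool axes /.8", (R.T@(np.array([.478,.011,.012])-s['tool_pos'])/.8).round(4))
E
```

```text
t 27.4 pos [0.4388 0.0038 0.1186] yaw 8.0 toolz [ 0.004  0.004 -1.   ] F [-0.  -0.9  0.3]
w7 guess px 487.0 241.0
124.4 174 [ 0.0542 -0.0828]
125.7 182 [ 0.0535 -0.0737]
125.7 190 [ 0.0535 -0.0647]
125.6 198 [ 0.0536 -0.0559]
125.5 206 [ 0.0537 -0.0471]
125.4 268 [0.0539 0.0179]
126.9 274 [0.0531 0.024 ]
126.7 280 [0.0533 0.0299]
127.2 286 [0.053  0.0359]
127.7 358 [0.053  0.1036]
front rel yaw(7.8) 0.25 x at +-46 0.0532 0.0536
move in tool axes /.8 [ 0.0491 -0.0017  0.1335]
```

Emit:
{"op": "apply_moves", "data": {
  "series": [
    {"x":0.045,"y":-0.004,"z":0.01,"wx":0,"wy":0,"wz":0,"fingers":-1},
    {"x":0.005,"y":-0.002,"z":0.05,"wx":0,"wy":0,"wz":0,"fingers":-1},
    {"x":0,"y":0,"z":0.05,"wx":0,"wy":0,"wz":0,"fingers":-1},
    {"x":0,"y":0,"z":0.018,"wx":0,"wy":0,"wz":0,"fingers":-1},
    {"x":0,"y":0,"z":0,"wx":0,"wy":0,"wz":0,"fingers":-1}
  ]
}}

```text
clock: 28.12
tool_pos: [0.4811, -0.0034, 0.0118]
eef_rot: [0.998, 0.057, 0.002, 0.004]
contact_force: [-0.0, -0.2, 0.4]
opening: 0.008
```

Emit:
{"op": "apply_moves", "data": {
  "series": [
    {"x":-0.002,"y":-0.016,"z":-0.001,"wx":0,"wy":0,"wz":-0.008,"fingers":-1},
    {"x":0,"y":-0.004,"z":0,"wx":0,"wy":0,"wz":0,"fingers":-1},
    {"x":0.004,"y":0,"z":0,"wx":0,"wy":0.001,"wz":0,"fingers":-1},
    {"x":0.005,"y":0,"z":0,"wx":0,"wy":0.001,"wz":0,"fingers":-1},
    {"x":0.006,"y":0,"z":-0.0005,"wx":0,"wy":0.002,"wz":0,"fingers":-1},
    {"x":0.007,"y":0,"z":-0.0005,"wx":0,"wy":0.003,"wz":0,"fingers":-1}
  ]
}}

```text
clock: 28.88
tool_pos: [0.4971, 0.0141, 0.0158]
eef_rot: [0.998, 0.068, 0.015, 0.003]
contact_force: [-7.8, -0.2, 2.3]
opening: 0.009
```

Emit:
{"op": "apply_moves", "data": {
  "series": [
    {"x":0.008,"y":0,"z":0.001,"wx":0,"wy":-0.002,"wz":0,"fingers":-1},
    {"x":0.009,"y":0,"z":0,"wx":0,"wy":0,"wz":0,"fingers":-1},
    {"x":0.0095,"y":0,"z":-0.0005,"wx":0,"wy":0.002,"wz":0,"fingers":-1},
    {"x":0.0095,"y":0,"z":-0.0005,"wx":0,"wy":0.003,"wz":0,"fingers":-1}
  ]
}}

```text
clock: 29.38
tool_pos: [0.4978, 0.0147, 0.0119]
eef_rot: [0.998, 0.07, -0.004, 0.006]
contact_force: [-12.8, 1.0, 1.3]
opening: 0.004
```

```bash
python3 - <<'E'
from h import *
st();front()
E
```

```text
t 29.38 pos [0.4978 0.0147 0.0119] yaw 8.0 toolz [-0.008 -0.012 -1.   ] F [-12.8   1.    1.3]
125.5 174 [ 0.0535 -0.0828]
125.7 182 [ 0.0535 -0.0737]
126.6 190 [ 0.053  -0.0647]
126.6 198 [ 0.053  -0.0558]
126.1 206 [ 0.0534 -0.0471]
125.1 268 [0.0541 0.0179]
126.7 274 [0.0533 0.024 ]
126.4 280 [0.0534 0.0299]
126.0 286 [0.0537 0.0358]
123.8 358 [0.055  0.1035]
front rel yaw(7.8) -0.4 x at +-46 0.054 0.0534
```

Both noses bear: right at 12 N, left at 12.8 N. The front is at 53.5 mm and the yaw within about 1°. I retreat and go over to the outside of the lever grip.

Emit:
{"op": "apply_moves", "data": {
  "series": [
    {"x":-0.025,"y":0,"z":-0.004,"wx":0,"wy":0.003,"wz":0,"fingers":-1},
    {"x":-0.015,"y":0,"z":-0.06,"wx":0,"wy":0,"wz":0,"fingers":-1},
    {"x":-0.005,"y":-0.01,"z":-0.07,"wx":0,"wy":0,"wz":0,"fingers":-1},
    {"x":-0.015,"y":-0.06,"z":-0.02,"wx":0,"wy":0,"wz":0,"fingers":-1},
    {"x":-0.015,"y":-0.06,"z":0,"wx":0,"wy":0,"wz":0,"fingers":-1},
    {"x":0,"y":0,"z":0,"wx":0,"wy":0,"wz":0,"fingers":-1}
  ]
}}

```text
clock: 30.18
tool_pos: [0.4225, 0.1105, 0.1365]
eef_rot: [0.998, 0.066, -0.0, 0.006]
contact_force: [0.3, -0.3, -0.5]
opening: 0.006
```

```bash
cat >> h.py <<'E'
def togo(t):
    s,R=st();print("tool move/.8",(R.T@(np.array(t)-s['tool_pos'])/.8).round(4))
E
python3 - <<'E'
from h import *
togo([.420,.103,.04]);front()
E
```

```text
t 30.18 pos [0.4225 0.1105 0.1365] yaw 7.6 toolz [ 0.    -0.012 -1.   ] F [ 0.3 -0.3 -0.5]
tool move/.8 [-0.0042  0.0074  0.1208]
125.9 174 [ 0.0533 -0.0828]
126.8 182 [ 0.0529 -0.0737]
126.7 190 [ 0.053  -0.0647]
126.8 198 [ 0.0529 -0.0558]
126.5 206 [ 0.0531 -0.047 ]
125.3 268 [0.054  0.0179]
126.6 274 [0.0533 0.024 ]
126.4 280 [0.0534 0.0299]
126.1 286 [0.0536 0.0359]
124.0 358 [0.0549 0.1035]
front rel yaw(7.8) -0.48 x at +-46 0.0539 0.0532
```

Emit:
{"op": "apply_moves", "data": {
  "series": [
    {"x":-0.004,"y":0.002,"z":0.01,"wx":0.003,"wy":0,"wz":0,"fingers":-1},
    {"x":0,"y":0,"z":0.05,"wx":0,"wy":0,"wz":0,"fingers":-1},
    {"x":0,"y":0,"z":0.05,"wx":0,"wy":0,"wz":0,"fingers":-1},
    {"x":0,"y":0,"z":0.012,"wx":0,"wy":0,"wz":0,"fingers":-1},
    {"x":0,"y":0,"z":0,"wx":0,"wy":0,"wz":0,"fingers":-1}
  ]
}}

```text
clock: 30.85
tool_pos: [0.4204, 0.0962, 0.0337]
eef_rot: [0.998, 0.058, -0.003, 0.005]
contact_force: [0.1, -0.3, 0.4]
opening: 0.003
```

```bash
python3 - <<'E'
from h import *
st()
# finger targets: grip+offset behind, tool yaw follows lever
p=np.array([.4915,.0665])
for al,yaw in((177,8),(190,18),(205,33),(220,48),(235,60),(250,70),(265,75),(278,80)):
    a,y=np.radians([al,yaw]);g=p+.078*np.array([np.cos(a),np.sin(a)]);n=np.array([np.sin(y),-np.cos(y)])
    print(al,yaw,"finger",(g-.019*n).round(4))
E
```

```text
t 30.85 pos [0.4204 0.0962 0.0337] yaw 6.6 toolz [-0.006 -0.01  -1.   ] F [ 0.1 -0.3  0.4]
177 8 finger [0.411  0.0894]
190 18 finger [0.4088 0.071 ]
205 33 finger [0.4105 0.0495]
220 48 finger [0.4176 0.0291]
235 60 finger [0.4303 0.0121]
250 70 finger [ 4.47e-01 -3.00e-04]
265 75 finger [ 0.4663 -0.0063]
278 80 finger [ 0.4836 -0.0074]
```

Emit:
{"op": "apply_moves", "data": {
  "series": [
    {"x":-0.01,"y":0.015,"z":-0.003,"wx":0.002,"wy":0,"wz":-0.05,"fingers":-1},
    {"x":-0.003,"y":0.02,"z":-0.001,"wx":0,"wy":0,"wz":-0.05,"fingers":-1},
    {"x":-0.003,"y":0.02,"z":-0.001,"wx":0,"wy":0,"wz":-0.05,"fingers":-1},
    {"x":-0.003,"y":0.02,"z":-0.001,"wx":0,"wy":0,"wz":-0.05,"fingers":-1}
  ]
}}

```text
clock: 31.35
tool_pos: [0.4197, 0.0414, 0.0376]
eef_rot: [0.936, 0.352, -0.006, -0.006]
contact_force: [-2.2, 1.7, 1.2]
opening: 0.007
```

```bash
cat >> h.py <<'E'
def lev():
    # predicted grip touched at tool y +19 mm, tool x offset e: solve on circle
    s,R=st();P=s['tool_pos'][:2];p=np.array([.4915,.0665]);f=R[:2,0];n=R[:2,1]
    for e in np.arange(-.018,.0181,.0005):
        g=P+.019*n+e*f
        r=np.linalg.norm(g-p)
        if abs(r-.078)<.0004: print("e",round(e,4),"grip",g.round(4),"alpha",np.degrees(np.arctan2(*(g-p)[::-1]))%360)
E
python3 - <<'E'
from h import *
lev()
E
```

```text
t 31.35 pos [0.4197 0.0414 0.0376] yaw 41.2 toolz [-0.016  0.006 -1.   ] F [-2.2  1.7  1.2]
e -0.007 grip [0.427  0.0225] alpha 214.28688466177817
```

Emit:
{"op": "apply_moves", "data": {
  "series": [
    {"x":-0.005,"y":0.02,"z":0,"wx":0,"wy":0,"wz":-0.035,"fingers":-1},
    {"x":-0.004,"y":0.02,"z":0,"wx":0,"wy":0,"wz":-0.035,"fingers":-1},
    {"x":-0.003,"y":0.02,"z":0,"wx":0,"wy":0,"wz":-0.035,"fingers":-1}
  ]
}}

```text
clock: 31.72
tool_pos: [0.4418, 0.0077, 0.037]
eef_rot: [0.875, 0.483, -0.005, -0.009]
contact_force: [-1.0, 3.0, -0.7]
opening: 0.008
```

```bash
python3 - <<'E'
from h import *
lev()
E
```

```text
t 31.73 pos [0.4418 0.0077 0.037 ] yaw 57.8 toolz [-0.017  0.012 -1.   ] F [-1.   3.  -0.7]
e -0.0015 grip [ 0.4571 -0.0037] alpha 243.893225621746
e -0.001 grip [ 0.4574 -0.0033] alpha 243.93247184206606
```

Emit:
{"op": "apply_moves", "data": {
  "series": [
    {"x":0.002,"y":0.018,"z":0,"wx":0,"wy":0,"wz":-0.035,"fingers":-1},
    {"x":0.001,"y":0.016,"z":0,"wx":0,"wy":0,"wz":-0.035,"fingers":-1},
    {"x":0,"y":0.01,"z":0,"wx":0,"wy":0,"wz":-0.03,"fingers":-1}
  ]
}}

```text
clock: 32.1
tool_pos: [0.4702, -0.008, 0.0377]
eef_rot: [0.788, 0.616, -0.004, -0.016]
contact_force: [-1.8, 3.1, -1.6]
opening: 0.006
```

```bash
python3 - <<'E'
from h import *
lev()
E
```

```text
t 32.1 pos [ 0.4702 -0.008   0.0377] yaw 76.1 toolz [-0.026  0.019 -0.999] F [-1.8  3.1 -1.6]
e 0.001 grip [ 0.4889 -0.0116] alpha 268.0686757251891
e 0.0015 grip [ 0.489  -0.0111] alpha 268.14539476896766
```

Emit:
{"op": "apply_moves", "data": {
  "series": [
    {"x":0,"y":0.008,"z":0,"wx":0,"wy":0,"wz":-0.01,"fingers":-1},
    {"x":0.001,"y":0.007,"z":0,"wx":0,"wy":0,"wz":-0.01,"fingers":-1},
    {"x":0.001,"y":0.006,"z":0,"wx":0,"wy":0,"wz":0,"fingers":-1},
    {"x":0.001,"y":0.006,"z":0,"wx":0,"wy":0,"wz":0,"fingers":-1}
  ]
}}

```text
clock: 32.6
tool_pos: [0.4814, -0.0105, 0.038]
eef_rot: [0.768, 0.64, -0.008, -0.026]
contact_force: [-13.6, 4.0, 6.7]
opening: 0.009
```

```bash
python3 - <<'E'
from h import *
lev()
E
```

```text
t 32.6 pos [ 0.4814 -0.0105  0.038 ] yaw 79.6 toolz [-0.046  0.029 -0.999] F [-13.6   4.    6.7]
e 0.003 grip [ 0.5006 -0.0109] alpha 276.7229572921439
```

At the end stop, force rises to 14 N at arm angle about 277°. I back off and lift clear.

Emit:
{"op": "apply_moves", "data": {
  "series": [
    {"x":0,"y":-0.02,"z":0,"wx":0,"wy":0,"wz":0,"fingers":-1},
    {"x":0,"y":-0.03,"z":-0.01,"wx":0,"wy":0,"wz":0,"fingers":-1},
    {"x":0,"y":-0.01,"z":-0.06,"wx":0.008,"wy":0.008,"wz":0,"fingers":-1},
    {"x":0,"y":0,"z":-0.075,"wx":0,"wy":0,"wz":0,"fingers":-1},
    {"x":0,"y":0,"z":-0.075,"wx":0,"wy":0,"wz":0,"fingers":-1},
    {"x":0,"y":0,"z":0,"wx":0,"wy":0,"wz":0,"fingers":-1}
  ]
}}

```text
clock: 33.35
tool_pos: [0.4418, -0.0142, 0.2226]
eef_rot: [0.77, 0.636, -0.01, -0.048]
contact_force: [-0.5, -0.0, -0.5]
opening: 0.004
```

```bash
python3 - <<'E'
from h import *
st();front()
p,d=snapshot("side");cv2.imwrite("pics/side9.png",cv2.convertScaleAbs(cv2.resize(p[170:290,240:400,::-1],None,fx=4,fy=4,interpolation=cv2.INTER_CUBIC),alpha=1.8))
E
```

```text
t 33.35 pos [ 0.4418 -0.0142  0.2226] yaw 79.0 toolz [-0.076  0.062 -0.995] F [-0.5 -0.  -0.5]
125.5 174 [ 0.0536 -0.0828]
126.4 182 [ 0.0531 -0.0737]
125.9 190 [ 0.0534 -0.0647]
126.1 198 [ 0.0533 -0.0558]
125.9 206 [ 0.0535 -0.0471]
125.1 268 [0.0541 0.0179]
126.0 274 [0.0536 0.024 ]
126.1 280 [0.0536 0.0299]
126.0 286 [0.0537 0.0358]
123.2 358 [0.0553 0.1035]
front rel yaw(7.8) -0.46 x at +-46 0.0542 0.0534
```

View pics/side9.png

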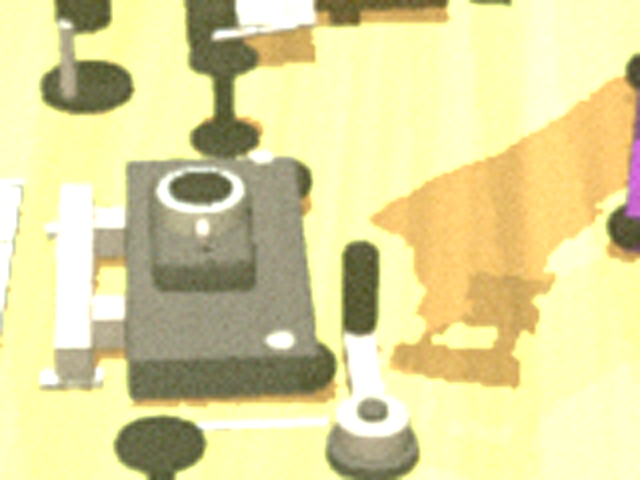

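The final view shows the foot against both noses, with its front edge at crop u≈126. The lever is across behind the left buffer: hinge (372,408), grip top (360,250). A numeric check of its angle follows.

```bash
python3 - <<'E'
from h import *
m=camera_model("side")
c=lambda p:np.array(p)/4+[240,170]
g=ray("side",[c((360,252))],.074,m)[0];p=ray("side",[c((372,408))],.033,m)[0]
g2=ray("side",[c((360,325))],.028,m)[0]
for G in(g,g2):
    d=(G-p)[:2];print(p.round(4),G.round(4),np.linalg.norm(d).round(4),np.degrees(np.arctan2(d[1],d[0]))%360)
# pre-closing comparison, same camera, from side4: hinge (372,408), grip top (532,345)
G=ray("side",[c((532,347))],.074,m)[0];d=(G-p)[:2];print("open",np.degrees(np.arctan2(d[1],d[0]))%360)
# wrist view: dark grip top / hinge search
w=camera_model("wrist");T=w["world_from_camera"];K=w["camera_matrix"]
pp,_=snapshot("wrist")
for q in((.5006,-.0109,.076),(.4915,.0665,.03)):
    cc=T[:3,:3].T@(np.array(q)-T[:3,3]);print("px",K[0,2]+K[0,0]*cc[0]/-cc[2],K[1,2]-K[1,1]*cc[1]/-cc[2])
np.savez("pics/w9.npz",p=pp,camera_matrix=K,world_from_camera=T)
E
```

```text
[0.4908 0.0713 0.033 ] [ 0.5017 -0.0087  0.074 ] 0.0808 277.7237199764764
[0.4908 0.0713 0.033 ] [ 0.5009 -0.0094  0.028 ] 0.0814 277.1142424464738
open 180.08260930437626
px 328.4747770373218 313.8794645751114
px 408.7843830847239 267.3332985797497
```

```bash
python3 -c "
from plant import *
print(finish_job())"
```

```text
the job is handed in; nothing more can be done
None
```

I walked the foot home with alternating pushes on the left, right, left and right buffers, then a last confirming press on the left. I then swung the lever to its end stop, backed off, lifted clear and handed the job in at about 33.5 s of the 72 s. No verdict was reported.

**Home:** I felt both noses as a force rise. The right held at 12 N with no motion, and the left held at 12.8 N.
- **Force:** The highest reading on the foot was 13.2 N. Force is only shown at the end of each move call, so a higher peak in between can't be ruled out.
- **Turn:** The largest I measured was about 13° (0.22 rad) out of square.

**Last checks:**
- **Foot position:** The front edge is at 53.4 to 54.2 mm at the noses, which I measured at about 53.5 mm. By the camera it is about 0.5° out of square, with about 1° of uncertainty in the bay's direction, against a limit of 2°.
- **Lever:** The arm points at about 277.4°, against an expected 277.8° when closed. I felt the end stop at about 14 N.
- **Release:** The gripper is clear, 0.22 m up, with no measurable force.

**Did not agree or was not checked:**
- **Sideways position:** The side and top cameras differed by 5 to 7 mm. Both put the foot well within 20 mm of the bay's centre line.
- **Nose contact after release:** I inferred that the foot still presses on the noses, because it did not move after the last push. I could not measure that force.
- **Bystanders:** Only those near the foot were in the last picture, and they looked unmoved. I did not measure any of them.

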